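# Cover a mortar sample pot and take off its transport lid

## Task

First slide the red vent grip along its track until it lines up with the green pointer. Then carry the two nested lids together, by the orange stem, from the stand to the black curing pot and lower them until the inner lid is fully seated before letting go. Finally lift off only the blue outer lid by its yellow collar, leaving the white inner lid seated and undisturbed, and finish still holding the outer lid level, well clear above the inner lid's stem; do not disturb the stone, the pigment jar or the brush.

Things in the scene. Friction and masses are not known exactly. Their poses are not given: they have to be found in the camera images.
- vent (a joint): position of the red vent grip along its track, m: 0 at one end, 0.100 at the other; grows towards the station's +y. It stays where it is left; about 2 N move it. It starts at 0 to 0.025; the pointer lies at 0.05 to 0.085
- vent_top (a point): centre of the top face of the red vent grip, a block 28 mm (x, across the track) by 20 mm (y, along it) by 40 mm tall, on an aluminium track 40 mm wide whose top is 30 mm above the bench. Axes as the station's: y along the track, z up. The track lies on the robot's side of the pot, its centre line 115 mm from the pot's axis
- mark_point (a point): centre of the green pointer, 6 mm wide, 10 mm tall, with a 16 mm wide foot, fixed beside the track on the robot's side, 28 mm from its centre line. Axes as the station's. The vent is set when the grip's centre is level with this point along the station's y
- pot_mouth (a point): centre of the mouth of the black curing pot, at rim height, 76 mm above the bench. The pot is round, fixed, 96 mm across outside, 86 mm inside; a hardened mortar sample stands in it, top 24 mm below the rim. Axes as the station's
- station: fixed plywood board, 235 x 180 x 16 mm, carrying the pot, the vent track and the pointer; origin on the bench under the pot's axis; +x from the vent track to the pot, y along the track, z up
- inner_lid: white inner lid with an orange stem: disc 96 mm across, 5 mm thick, origin at the centre of its underside, with a chamfered plug 80 mm across reaching 10 mm below. Seated, the underside rests on the pot's rim, the plug inside with 3 mm play all round. 0.13 to 0.25 kg. At first it sits likewise, with the outer lid on it, on a fixed stand with a round mouth, rim 40 mm above the bench
- inner_stem (a point): orange stem, 14 x 14 mm, square to the inner lid's x and y; this point is the centre of the 32 mm that stand above the yellow collar while the lids are nested (stem's top 16 mm above it, collar's top 16 mm below). It lies 49 mm above the inner lid's underside, so 49 mm above pot_mouth when seated. Axes as the inner lid's
- outer_lid: blue outer lid with a yellow collar: round plate 117 mm across, 4 mm thick, origin at the centre of the plate's underside, with a 10 mm skirt hanging below. Nested, the plate simply lies on the inner lid's disc, nothing locks it: lifting the inner lid by its stem carries both, lifting the collar lifts the outer lid alone. 0.11 to 0.21 kg
- outer_collar (a point): centre of the yellow collar of the outer lid, 40 x 40 mm outside, 24 mm tall, 30 mm bore through which the stem passes with 8 mm play; 16 mm above the plate's underside, 12 mm above its top. Faces square to the outer lid's x and y. Nested, it is 28 mm below inner_stem; the lid is clear of the stem's top once raised 60 mm
- stone: bystander: loose piece of limestone moulding, 90 x 60 x 55 mm, origin under its centre
- pigment: bystander: pigment jar with white cap, 60 mm across, 85 mm tall, origin under its centre
- dust_brush: bystander: dusting brush lying along its x, origin under its middle

How it is judged:
On the way, in this order (a step that is already met when the one before it is completed fails the run):
1. the vent grip stands in line with the green pointer (within 5 mm) (y of vent_top in the frame of mark_point between -0.005 and 0.005 m and velocity of joint vent between -0.01 and 0.01 m/s), for 0.2 s.
2. both lids, nested, are seated on the pot while the stem is still gripped (z of inner_stem in the frame of pot_mouth between 0.0455 and 0.0525 m and horizontal distance between inner_stem and pot_mouth below 0.006 m and angle between inner_stem's own z axis and vertical below 0.06 rad and z of outer_collar in the frame of inner_stem below -0.022 m and contact force between the fingers and inner_lid above 0.5 N), for 0.1 s.
At the end, for the whole second after the job is handed in: Outer lid held still in the fingers, level (0.2 rad), its plate 10 mm or more above the top of the inner lid's stem, nothing else touching it; inner lid seated on the pot (3.5 mm in height, 6 mm sideways, 0.06 rad tilt), untouched; vent grip within 5 mm of the pointer (z of inner_stem in the frame of pot_mouth between 0.0455 and 0.0525 m and horizontal distance between inner_stem and pot_mouth below 0.006 m and angle between inner_stem's own z axis and vertical below 0.06 rad and y of vent_top in the frame of mark_point between -0.005 and 0.005 m and z of outer_collar in the frame of inner_stem above 0.042 m and angle between outer_collar's own z axis and vertical below 0.2 rad and contact force between the fingers and outer_lid above 1 N and contact force between each of outer_lid, the arm, the fingers and inner_lid below 0.1 N and contact force between outer_lid and station below 0.1 N and linear speed of outer_lid below 0.03 m/s and linear speed of inner_lid below 0.02 m/s); the arm keeps its last pose, push and grip.
It fails at once if the outer lid comes off the inner lid (more than 10 mm) while the inner lid is not seated on the pot (z of outer_collar in the frame of inner_stem above -0.018 m and not (z of inner_stem in the frame of pot_mouth between 0.0455 and 0.0525 m and horizontal distance between inner_stem and pot_mouth below 0.006 m and angle between inner_stem's own z axis and vertical below 0.06 rad)).
It fails at once if the limestone fragment is moved more than 20 mm (distance of stone from where it was at the start of the episode above 0.02 m).
It fails at once if the pigment jar is moved more than 20 mm (distance of pigment from where it was at the start of the episode above 0.02 m).
It fails at once if the dusting brush is moved more than 20 mm (distance of dust_brush from where it was at the start of the episode above 0.02 m).
It also fails if it takes over 69 s, if anything falls off the work surface, if the arm or the gripper's body presses on something with over 40 N, if the wrist force passes 120 N, or if a joint passes its speed limit or range.

## Robot

A 7-joint arm with a two-finger parallel gripper is mounted at the origin on the work surface. World frame = base frame: x ahead of the robot, y to its left, z up, the work surface at z = 0. Lengths are in m, angles in rad, forces in N, time in s.
With the tool pointing down it reaches from about 0.425 to 0.825 m from the base axis. Payload 3.6 kg.
Tool frame: the origin (TCP) lies at the very end of the fingers, on their centre line; the grasp point (between the pads) lies behind it (tcp_to_grasp is the z of the grasp point in the tool frame, in m); z points along the fingers, y is the direction in which the jaws open and shut (so a half turn about z gives the same grasp; the last joint's range is limited). The gripper opens to 93 mm and grips with 3 to 60 N. Pads are 15 mm wide; open, the fingers measure 128 mm over their backs; the gripper's body (75 mm by 188 mm) begins 65 mm behind the grasp point.
Start: joints at [-1.157, 0.615, -0.013, 1.423, 0.008, 1.103, -0.04], TCP at [0.277, 0.588, 0.219] pointing down, gripper open.
Joint ranges: [-3.12, 3.12], [-0.3, 2.06], [-1.34, 1.32], [0.26, 2.42], [-1.36, 4.5], [0.01, 1.98], [-2.84, 2.84]. Speed limits (rad/s): [2.79, 2.79, 3.14, 3.14, 3.14, 3.14, 3.14].

## Interface

Orientations are given as [roll, pitch, yaw] about the fixed x, y, z axes, in that order (R = Rz(yaw) Ry(pitch) Rx(roll)).
In Python, from station import state, capture, camera_model, job_done, recognise, tip_of, tcp_to_grasp gives the robot as it stands.
- The arm moves only by the shell command python3 -m crank 'ROWS' [FORCE]. ROWS is JSON, a list of rows, each an object with "gripper": the closure, from 0 (fully open) to 1 (shut); "xyz": the shift along the tool's x, y, z in m, a list of three; "rot": the turn, a rotation vector about the tool's x, y, z in rad, a list of three. In form: [{"gripper": gripper, "xyz": [tx, ty, tz], "rot": [ax, ay, az]}, ...]. A call has 1 to 12 rows; each row is the pose to reach, as a shift and turn from the pose commanded when the call began, along the tool's axes at that moment; what a row does not reach only later rows make up. A row lasts 1/12 s, in which the tool goes at most 41.7 mm and 7.16 degrees, less where a joint would pass 70% of its speed; a pose out of reach is approached as far as the arm can. A call with a gripper value outside its range is refused whole. The fingers move at their own pace and stop on an object; FORCE is the grip in N (left out, the last holds). Time passes only in rows, so rows that repeat a pose let the fingers close. It gives the time, the measured TCP pose, the force and the opening at its end, in the units of the state.
- state(): the state, without advancing time (a new reading comes with each control period).
- capture(name): name is "scene" or "top" or "wrist"; returns the picture (480x640x3 uint8, blue, green, red); there is no depth.
- camera_model(name): a dict with "fov_y" (degrees; the focal length in pixels is half the picture's height over the tangent of half this angle, whatever the lens; pixels are square), "cx", "cy" (the principal point, pixels), "world_from_camera" (4x4, takes a point from camera to world coordinates); the wrist camera has in their place "hand_eye" (4x4, takes a point from camera to tool coordinates, whose origin is the TCP and whose axes are the flange's). Camera axes: x right, y up, looking along -z (the intrinsics and any distortion apply to the point x, -y, -z); pixel columns grow to the right and rows downward; lengths in m; the calibration is good to about 2 mm. A picture is of the moment at which its call begins: read the wrist's pose just before it. camera_model takes no time and is no camera call.
- job_done(): hands the job in, once; it reports no verdict.
Trained networks look in the newest picture that a camera, given by its name, has taken for a name from the list of things; names that differ only in an ending like _2 or _b are one class to them, and where a whole thing is asked for, a point or a joint stands for the part that bears it (a point fixed in the world has none). Each returns a list of dicts, best first, with "conf" (0 to 1); they miss things now and then, are a little off and sometimes report something else, mostly with a low value. They report only what shows in the picture. A call takes as long as a camera call.
- recognise(camera, name): "bbox" ([centre column, centre row, width, height] in pixels, round what is visible of it).
- tip_of(camera, name): "centre" ([row, column] in pixels: a listed point, or the origin of a listed thing).
The state is a dict: "clock": time; "qpos": joint angles; "joint_velocities": joint speeds; "tau": joint torques, N m; "position": TCP position; "tool_rot": TCP orientation; "force": force on the tool from outside, world axes, zero at the start; "torque": the same for the moment, N m; "gripper_width": finger opening in m.
Only numpy, scipy, OpenCV 4.12 (cv2) and the standard library are available. Lean on these libraries where they do the work, as an engineer would, in place of code of your own. Each camera call takes 0.05 s, during which the arm holds its last target.

## Working session

There is one attempt and no reset: what is moved stays moved. The work goes in short steps, Python scripts to look and compute and a shell command to move; the robot and the scene stay as the last step left them, time stands still between calls to the robot, and variables do not carry over. Pictures are saved under pics/ and viewed, and the job is handed in when it is done.

```bash
ls; mkdir -p pics; python3 - <<'E'
from station import *
import cv2,json
s=state();print({k:(v if not hasattr(v,'tolist') else v.tolist()) for k,v in s.items()})
try: print(tcp_to_grasp)
except Exception as e: print(e)
for n in ['scene','top','wrist']:
    im=capture(n);cv2.imwrite(f'pics/{n}0.png',im);print(n,camera_model(n))
print(state()['clock'])
E
```

```text
pics
{'clock': 0.0, 'qpos': [-1.1565298518406075, 0.6159353347229944, -0.012648832524635324, 1.4248642697073077, 0.008086936517845861, 1.1033602533040188, -0.040367564894981126], 'joint_velocities': [0.00043163821999233596, -0.000589116351009287, -6.786773023207798e-05, -0.001858449593149565, 0.0009470229641362068, -0.00011304635302785267, -4.129341141712988e-05], 'tau': [-0.0008869626253726892, -45.8938729763031, 0.20874587818980217, -16.57433331012726, -0.0611548125743866, 0.020560375414788723, 0.00022923653887119144], 'position': [0.2769550452526652, 0.5871944746705057, 0.21748206235441614], 'tool_rot': [-3.1390748595700595, 4.446449243244999e-06, 2.700945507999786], 'force': [0.37076012635150396, -0.29333890653648337, 0.12904800803323607], 'torque': [0.055860660423650475, -0.024696880697888203, -0.009329609083859576], 'gripper_width': 0.0929816575582823}
-0.0188
scene {'fov_y': 48.220172738032666, 'cx': 323.66672605001344, 'cy': 241.5394881836923, 'world_from_camera': array([[ 0.41715315, -0.61744028,  0.66689635,  1.38173081],
       [ 0.90882092,  0.27914241, -0.31003879, -0.37
[... 229 characters left out ...]
_camera': array([[ 0.01287103,  0.98997499, -0.14065513,  0.46118713],
       [-0.99989328,  0.01371505,  0.00503293, -0.01400845],
       [ 0.00691156,  0.14057534,  0.99004586,  1.19520146],
       [ 0.        ,  0.        ,  0.        ,  1.        ]])}
wrist {'fov_y': 70.25827858779056, 'cx': 321.3389040383995, 'cy': 245.24575491149568, 'hand_eye': array([[-5.66070022e-04,  9.63420039e-01,  2.67995349e-01,
         7.60387083e-02],
       [ 9.99999837e-01,  5.23817342e-04,  2.29159965e-04,
         5.96892375e-04],
       [ 8.03966908e-05,  2.67995435e-01, -9.63420178e-01,
        -1.66459607e-01],
       [ 0.00000000e+00,  0.00000000e+00,  0.00000000e+00,
         1.00000000e+00]])}
0.15
```

View pics/scene0.png

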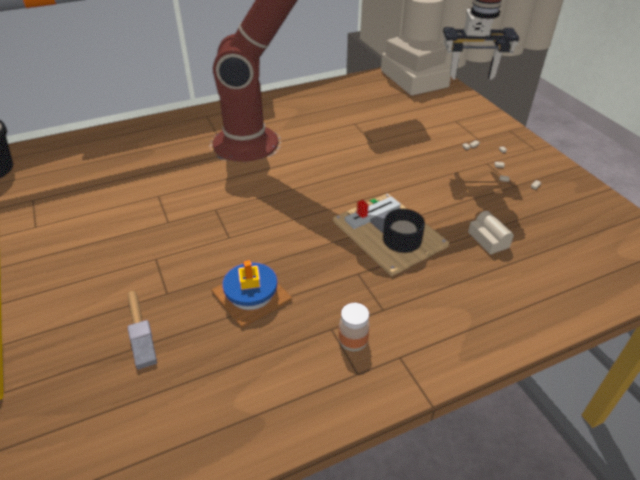

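View pics/top0.png

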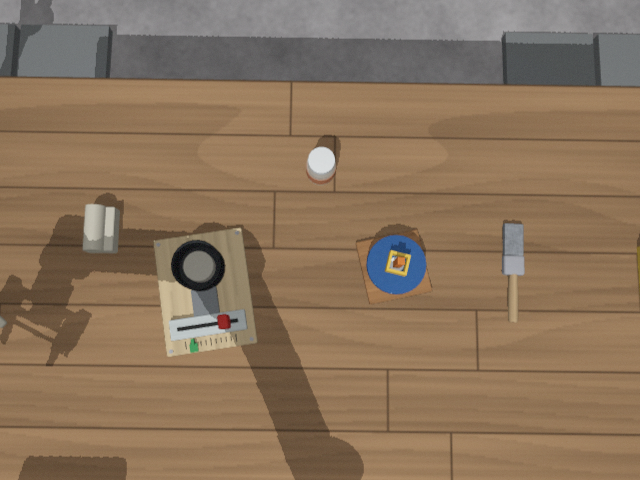

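View pics/wrist0.png

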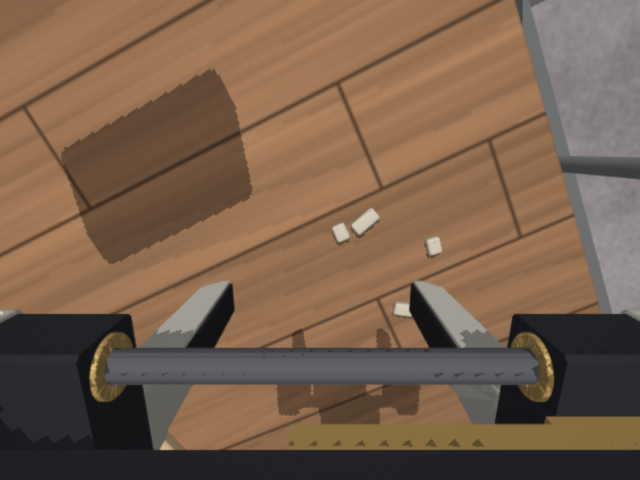

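```bash
python3 - <<'E'
from station import *
import numpy as np
for c in ['top','scene']:
  capture(c)
  for n in ['vent_top','mark_point','pot_mouth','inner_stem','outer_collar','stone','pigment','dust_brush']:
    print(c,n,[(np.round(d['centre'],1).tolist(),round(d['conf'],2)) for d in tip_of(c,n)][:3])
print(state()['clock'])
E
```

```text
top vent_top [([317.0, 220.1], 0.68)]
top mark_point [([342.3, 190.6], 0.48)]
top pot_mouth [([266.4, 193.5], 0.82), ([322.7, 223.6], 0.28)]
top inner_stem [([260.6, 403.4], 0.69), ([264.8, 398.9], 0.62), ([265.7, 192.6], 0.53)]
top outer_collar [([266.8, 397.2], 0.56)]
top stone [([233.4, 104.5], 0.61)]
top pigment [([168.8, 317.8], 0.66)]
top dust_brush [([267.3, 397.1], 0.73), ([273.8, 511.4], 0.63)]
scene vent_top [([202.7, 362.2], 0.56)]
scene mark_point [([204.4, 375.7], 0.46)]
scene pot_mouth [([220.3, 402.4], 0.85)]
scene inner_stem [([268.2, 245.5], 0.48)]
scene outer_collar [([277.5, 245.9], 0.88)]
scene stone [([240.1, 495.4], 0.78)]
scene pigment []
scene dust_brush [([330.3, 138.5], 0.92)]
1.05
```

```bash
cat > h.py <<'E'
from station import *
import numpy as np, cv2
from scipy.spatial.transform import Rotation as Ro
def cam(n,st=None):
    m=camera_model(n); f=240/np.tan(np.radians(m['fov_y'])/2)
    if 'world_from_camera' in m: T=np.array(m['world_from_camera'])
    else:
        st=st or state(); W=np.eye(4); W[:3,:3]=Ro.from_euler('xyz',st['tool_rot']).as_matrix(); W[:3,3]=st['position']; T=W@np.array(m['hand_eye'])
    return f,m['cx'],m['cy'],T
def ray(c,u,v):
    f,cx,cy,T=c; d=T[:3,:3]@np.array([(u-cx)/f,-(v-cy)/f,-1]); return T[:3,3],d
def atz(c,u,v,z):
    o,d=ray(c,u,v); return o+d*(z-o[2])/d[2]
def proj(c,p):
    f,cx,cy,T=c; q=T[:3,:3].T@(np.array(p)-T[:3,3]); return [cx+f*q[0]/-q[2], cy-f*q[1]/-q[2]]
def tri(rs):
    A=np.zeros((3,3));b=np.zeros(3)
    for o,d in rs:
        d=d/np.linalg.norm(d);P=np.eye(3)-np.outer(d,d);A+=P;b+=P@o
    x=np.linalg.solve(A,b);return x,[np.linalg.norm(np.cross(x-o,d/np.linalg.norm(d))) for o,d in rs]
E
python3 - <<'E'
from h import *
t=cam('top');s=cam('scene')
P={'vent':((220.1,317),(362.2,202.7),.07),'mark':((190.6,342.3),(375.7,204.4),.03),'pot':((193.5,266.4),(402.4,220.3),.076),
'stem':((398.9,264.8),(245.5,268.2),.089),'collar':((397.2,266.8),(245.9,277.5),.061),'stone':((104.5,233.4),(495.4,240.1),0),'brush':((511.4,273.8),(138.5,330.3),0.01)}
for k,(a,b,z) in P.items():
    x,e=tri([ray(t,*a),ray(s,*b)])
    print(k,x.round(4),np.round(e,4),'top@z',atz(t,*a,z).round(4),'scene@z',atz(s,*b,z).round(4))
im=cv2.imread('pics/top0.png');cv2.imwrite('pics/topc.png',cv2.resize(im[220:365,145:265],None,fx=4,fy=4,interpolation=cv2.INTER_CUBIC))
cv2.imwrite('pics/topl.png',cv2.resize(im[220:310,350:440],None,fx=6,fy=6,interpolation=cv2.INTER_CUBIC))
E
```

```text
vent [0.4904 0.1465 0.0736] [0.0048 0.0048] top@z [0.4924 0.1515 0.07  ] scene@z [0.4853 0.144  0.07  ]
mark [0.4422 0.2138 0.0107] [0.0033 0.0033] top@z [0.4438 0.2131 0.03  ] scene@z [0.462  0.1976 0.03  ]
pot [0.5863 0.2019 0.0722] [0.0037 0.0037] top@z [0.5875 0.2046 0.076 ] scene@z [0.5893 0.1954 0.076 ]
stem [ 0.5945 -0.1889  0.082 ] [0.0024 0.0024] top@z [ 0.5944 -0.1855  0.089 ] scene@z [ 0.6003 -0.1927  0.089 ]
collar [ 0.5938 -0.1902  0.0535] [0.0027 0.0027] top@z [ 0.5938 -0.1865  0.061 ] scene@z [ 0.5997 -0.1944  0.061 ]
stone [ 0.6675  0.4154 -0.0073] [0.0089 0.0089] top@z [0.6617 0.4044 0.    ] scene@z [0.6748 0.419  0.    ]
brush [ 0.5901 -0.4314 -0.0048] [0.0008 0.0008] top@z [ 0.5887 -0.4254  0.01  ] scene@z [ 0.6027 -0.4312  0.01  ]
```

View pics/topc.png

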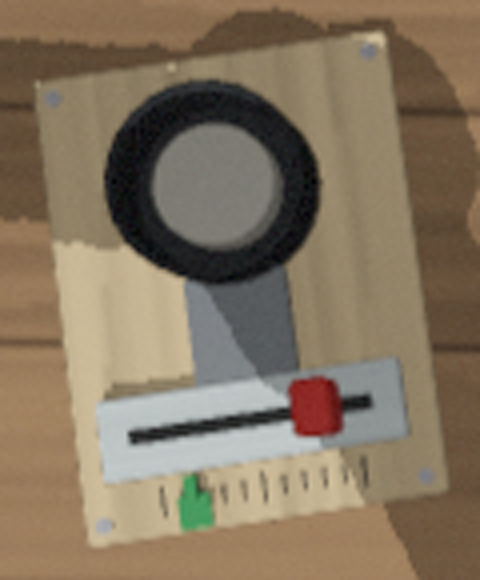

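View pics/topl.png

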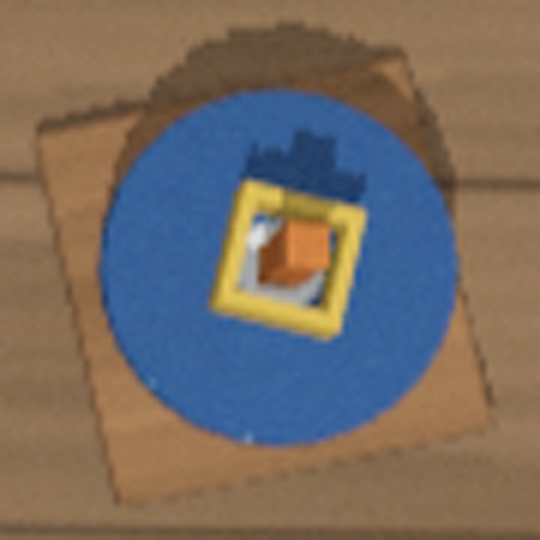

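```bash
python3 -m crank '[{"gripper":0,"xyz":[-0.03,-0.016,-0.002],"rot":[0,0,-0.05]},{"gripper":0,"xyz":[-0.07,-0.038,-0.005],"rot":[0,0,-0.11]},{"gripper":0,"xyz":[-0.105,-0.057,-0.01],"rot":[0,0,-0.17]},{"gripper":0,"xyz":[-0.14,-0.076,-0.01],"rot":[0,0,-0.23]},{"gripper":0,"xyz":[-0.175,-0.095,-0.01],"rot":[0,0,-0.29]},{"gripper":0,"xyz":[-0.21,-0.114,-0.01],"rot":[0,0,-0.35]},{"gripper":0,"xyz":[-0.245,-0.133,-0.015],"rot":[0,0,-0.41]},{"gripper":0,"xyz":[-0.28,-0.152,-0.015],"rot":[0,0,-0.47]},{"gripper":0,"xyz":[-0.315,-0.171,-0.02],"rot":[0,0,-0.52]},{"gripper":0,"xyz":[-0.35,-0.19,-0.02],"rot":[0,0,-0.56]},{"gripper":0,"xyz":[-0.385,-0.209,-0.02],"rot":[0,0,-0.6]},{"gripper":0,"xyz":[-0.42,-0.228,-0.02],"rot":[0,0,-0.6]}]' 20
python3 -m crank '[{"gripper":0,"xyz":[0,0,0],"rot":[0,0,0]},{"gripper":0,"xyz":[0,0,0],"rot":[0,0,0]},{"gripper":0,"xyz":[0,0,0],"rot":[0,0,0]}]'
python3 - <<'E'
from h import *
s=state();im=capture('wrist');cv2.imwrite('pics/wrist1.png',im)
print(s['position'],s['tool_rot'],s['clock'],s['joint_velocities'])
for n in ['vent_top','mark_point','pot_mouth']: print(n,tip_of('wrist',n))
E
```

```text
clock: 2.05
position: [0.561, 0.2006, 0.239]
tool_rot: [3.141, 0.001, -2.981]
force: [0.4, -0.3, 0.1]
gripper_width: 0.0928
clock: 2.3
position: [0.5595, 0.2031, 0.2386]
tool_rot: [3.14, -0.001, -2.982]
force: [-0.5, 1.1, 0.7]
gripper_width: 0.0927
[0.55947625 0.20313053 0.23856602] [ 3.14045168e+00 -6.19552163e-04 -2.98227122e+00] 2.3 [-0.03358437 -0.00706371 -0.02703045  0.00489456  0.00107442  0.00262717
  0.00214285]
vent_top [{'centre': [139.9, 275.4], 'conf': 0.67}]
mark_point [{'centre': [111.6, 343.9], 'conf': 0.89}]
pot_mouth [{'centre': [259.4, 315.4], 'conf': 0.7}]
```

View pics/wrist1.png

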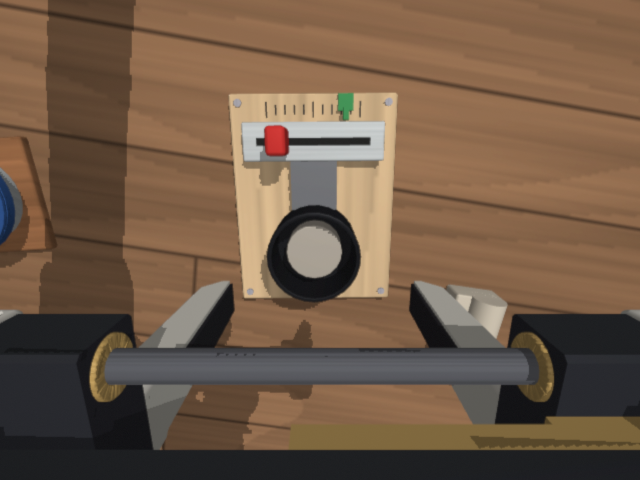

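```bash
python3 - <<'E'
from h import *
im=cv2.imread('pics/wrist1.png');cv2.imwrite('pics/w1c.png',cv2.resize(im[85:175,225:405],None,fx=4.4,fy=4.4,interpolation=cv2.INTER_CUBIC))
h=cv2.cvtColor(im,cv2.COLOR_BGR2HSV)
g=((h[...,0]>45)&(h[...,0]<80)&(h[...,1]>120)).astype('uint8');r=(((h[...,0]<6)|(h[...,0]>174))&(h[...,1]>180)).astype('uint8')
for m in (g,r):
    n,l,s,c=cv2.connectedComponentsWithStats(m);i=1+s[1:,4].argmax();print(s[i],c[i])
    print([ (y,np.where(l[y]==i)[0].min(),np.where(l[y]==i)[0].max()) for y in range(s[i][1],s[i][1]+s[i][3],2)])
E
```

```text
[339  94  13  25 250] [345.036 103.544]
[(94, np.int64(339), np.int64(351)), (96, np.int64(339), np.int64(351)), (98, np.int64(339), np.int64(351)), (100, np.int64(339), np.int64(351)), (102, np.int64(339), np.int64(351)), (104, np.int64(339), np.int64(351)), (106, np.int64(339), np.int64(351)), (108, np.int64(339), np.int64(351)), (110, np.int64(341), np.int64(348)), (112, np.int64(343), np.int64(347)), (114, np.int64(344), np.int64(347)), (116, np.int64(344), np.int64(347)), (118, np.int64(344), np.int64(347))]
[265 126  24  29 602] [275.89202658 140.37707641]
[(126, np.int64(274), np.int64(279)), (128, np.int64(266), np.int64(283)), (130, np.int64(265), np.int64(285)), (132, np.int64(265), np.int64(286)), (134, np.int64(266), np.int64(286)), (136, np.int64(266), np.int64(286)), (138, np.int64(265), np.int64(287)), (140, np.int64(265), np.int64(288)), (142, np.int64(265), np.int64(288)), (144, np.int64(265), np.int64(287)), (146, np.int64(266), np.int64(286)), (148, np.int64(266), np.int64(286)), (150, np.int64(266), np.int64(286)), (152, np.int64(267), np.int64(286)), (154, np.int64(268), np.int64(284))]
```

View pics/w1c.png

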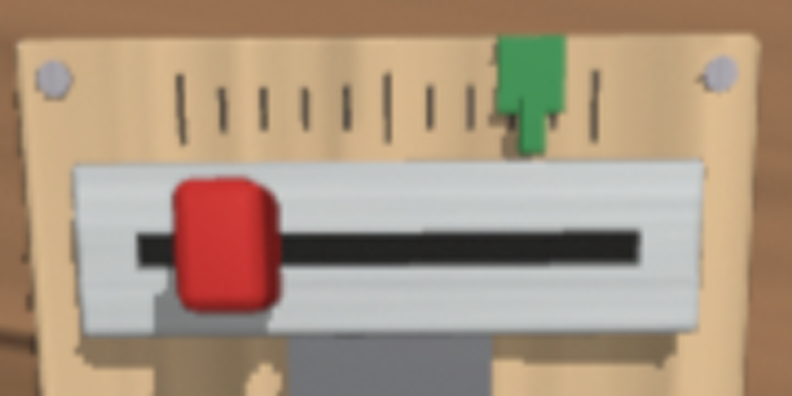

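```bash
python3 - <<'E'
from h import *
from scipy.optimize import least_squares
st=dict(state());st['position']=[0.55947625,0.20313053,0.23856602];st['tool_rot']=[3.14045168,-6.19552163e-04,-2.98227122]
c=cam('wrist',st)
for nm,u,v,z in [('vent',275,139.9,.07),('mark',345.6,111.6,.021),('pot',315,253.5,.076)]: print(nm,atz(c,u,v,z).round(4))
cr=lambda x,y:(225+x/4.4,85+y/4.4)
A=[(75,165),(703,160),(695,330),(84,332)]
q=[atz(c,*cr(*a),.03)[:2] for a in A]
print(np.round(q,4),np.linalg.norm(q[0]-q[1]),np.linalg.norm(q[1]-q[2]))
for a,b in ((0,1),(3,2)): d=q[b]-q[a];print('yaw',np.arctan2(-d[0],d[1]))
b=[atz(c,*p,.016)[:2] for p in [(230,95),(396,94),(387,297),(244,298)]]
print(np.round(b,4));d=b[1]-b[0];print(np.arctan2(-d[0],d[1]),np.linalg.norm(d));d=b[2]-b[1];print(np.arctan2(d[1],d[0]),np.linalg.norm(d));d=b[3]-b[0];print(np.arctan2(d[1],d[0]))
# pot outer rim ellipse
im=cv2.imread('pics/wrist1.png');h=cv2.cvtColor(im,cv2.COLOR_BGR2GRAY)
print([(y,np.where(h[y,255:370]<60)[0][[0,-1]]+255) for y in range(208,300,8)])
E
```

```text
vent [0.4822 0.1483 0.07  ]
mark [0.4417 0.2119 0.021 ]
pot [0.5846 0.2023 0.076 ]
[[0.4701 0.1072]
 [0.4456 0.2532]
 [0.484  0.2594]
 [0.5079 0.1131]] 0.14801531398319692 0.03888049823247669
yaw 0.16638847744785565
yaw 0.16188384274519674
[[0.4443 0.0889]
 [0.4157 0.2615]
 [0.6442 0.3006]
 [0.6734 0.1263]]
0.16456606539133056 0.1750200913673903
0.16933326017849892 0.2319113892270257
0.16169118062944438
[(208, array([299, 330])), (216, array([286, 343])), (224, array([280, 349])), (232, array([275, 352])), (240, array([271, 356])), (248, array([268, 358])), (256, array([267, 359])), (264, array([268, 359])), (272, array([270, 356])), (280, array([274, 352])), (288, array([281, 346])), (296, array([292, 335]))]
```

```bash
python3 -m crank '[{"gripper":0,"xyz":[0.04,-0.02,0.02],"rot":[0,0,0]},{"gripper":0,"xyz":[0.07,-0.036,0.04],"rot":[0,0,0]},{"gripper":0,"xyz":[0.082,-0.0416,0.07],"rot":[0,0,0]},{"gripper":0,"xyz":[0.082,-0.0416,0.1],"rot":[0,0,0]},{"gripper":0,"xyz":[0.082,-0.0416,0.125],"rot":[0,0,0]},{"gripper":0,"xyz":[0.082,-0.0416,0.14],"rot":[0,0,0]},{"gripper":0,"xyz":[0.082,-0.0416,0.14],"rot":[0,0,0]},{"gripper":0,"xyz":[0.082,-0.0416,0.14],"rot":[0,0,0]}]'
python3 - <<'E'
from h import *
s=state();im=capture('wrist');cv2.imwrite('pics/wrist2.png',im);im=capture('top');cv2.imwrite('pics/top2.png',im)
print(s['position'],s['tool_rot'],s['clock'],s['joint_velocities'])
E
```

```text
clock: 3.17
position: [0.485, 0.1493, 0.0985]
tool_rot: [3.141, -0.001, -2.98]
force: [0.2, 0.2, 0.2]
gripper_width: 0.0925
[0.48500511 0.14932015 0.0985089 ] [ 3.14147202e+00 -1.19910536e-03 -2.98044582e+00] 3.1667 [ 4.70323937e-03 -2.93843326e-02 -1.93687810e-03 -3.10851541e-02
  1.03499146e-03  7.61404112e-05  6.20932899e-04]
```

View pics/wrist2.png

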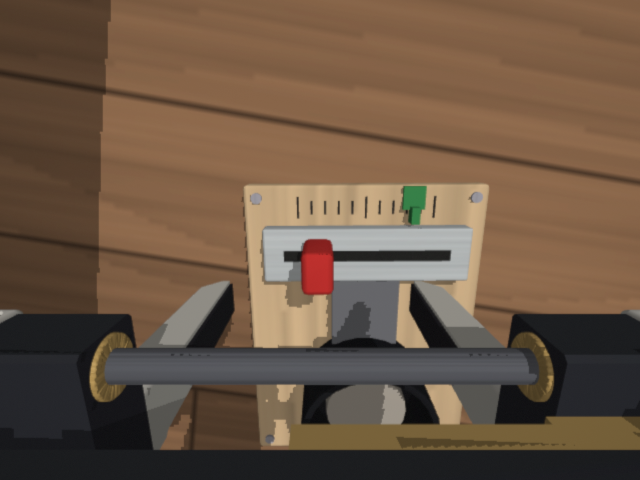

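```bash
python3 - <<'E'
from h import *
st=dict(state());st['position']=[0.48500511,0.14932015,0.0985089];st['tool_rot']=[3.14147202,-1.19910536e-03,-2.98044582]
c=cam('wrist',st)
print(proj(c,[.485,.149,.07]),proj(c,[.485,.149,.03]),atz(c,318,267,.07))
im=cv2.imread('pics/wrist2.png');cv2.imwrite('pics/w2c.png',cv2.resize(im[180:310,240:490],None,fx=3.2,fy=3.2,interpolation=cv2.INTER_CUBIC))
E
```

```text
[np.float64(318.6217784609323), np.float64(278.6851217204747)] [np.float64(319.0100885049417), np.float64(258.6859372680287)] [0.47762579 0.14744135 0.07      ]
```

View pics/w2c.png

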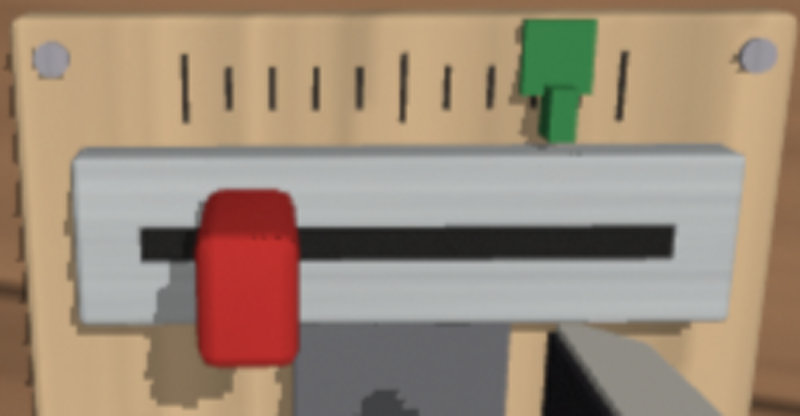

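```bash
python3 -m crank '[{"gripper":0,"xyz":[0.002,-0.001,0.03],"rot":[0,0,0.002]},{"gripper":0,"xyz":[0.002,-0.001,0.056],"rot":[0,0,0.002]},{"gripper":0,"xyz":[0.002,-0.001,0.056],"rot":[0,0,0.002]},{"gripper":1,"xyz":[0.002,-0.001,0.056],"rot":[0,0,0.002]},{"gripper":1,"xyz":[0.002,-0.001,0.056],"rot":[0,0,0.002]},{"gripper":1,"xyz":[0.002,-0.001,0.056],"rot":[0,0,0.002]},{"gripper":1,"xyz":[0.002,-0.001,0.056],"rot":[0,0,0.002]},{"gripper":1,"xyz":[0.002,-0.001,0.056],"rot":[0,0,0.002]},{"gripper":1,"xyz":[0.002,-0.001,0.056],"rot":[0,0,0.002]},{"gripper":1,"xyz":[0.002,-0.001,0.056],"rot":[0,0,0.002]}]' 10
python3 - <<'E'
from h import *
s=state();im=capture('wrist');cv2.imwrite('pics/wrist3.png',im)
print(s['position'],s['tool_rot'],s['clock'],s['gripper_width'],s['force'])
E
```

```text
clock: 4.1
position: [0.4839, 0.1471, 0.0431]
tool_rot: [3.142, 0.001, -2.984]
force: [-0.4, -0.3, 0.4]
gripper_width: 0.0506
[0.48391165 0.14712168 0.04308432] [ 3.14150267e+00  7.01856477e-04 -2.98439616e+00] 4.1 0.05057942891837682 [-0.36358624 -0.29239634  0.43427552]
```

View pics/wrist3.png

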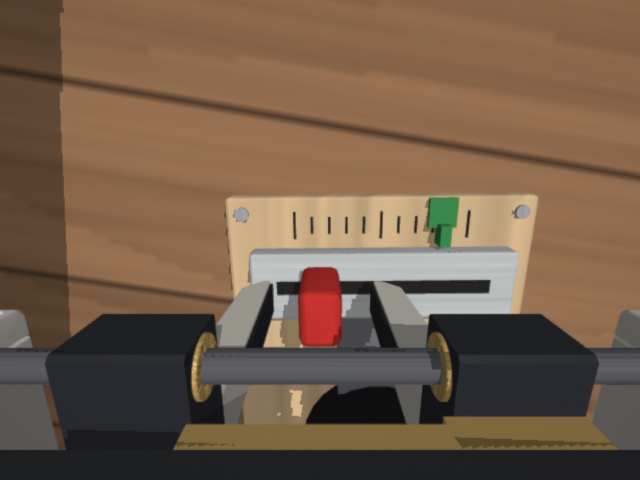

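```bash
python3 -m crank '[{"gripper":1,"xyz":[0,0,0],"rot":[0,0,0]},{"gripper":1,"xyz":[0,0,0],"rot":[0,0,0]},{"gripper":1,"xyz":[0,0,0],"rot":[0,0,0]},{"gripper":1,"xyz":[0,0,0],"rot":[0,0,0]},{"gripper":1,"xyz":[0,0,0],"rot":[0,0,0]},{"gripper":1,"xyz":[0,0,0],"rot":[0,0,0]},{"gripper":1,"xyz":[0,0,0],"rot":[0,0,0]}]'
python3 - <<'E'
from h import *
s=state();im=capture('wrist');cv2.imwrite('pics/wrist4.png',im)
print(s['position'],s['tool_rot'],s['clock'],s['gripper_width'],s['force'])
c=cam('wrist',s);print('mark',atz(c,445,236,.021),atz(c,443.5,213,.021), [p['centre'] for p in tip_of('wrist','mark_point')])
cv2.imwrite('pics/w4c.png',cv2.resize(im[190:360,220:540],None,fx=2.5,fy=2.5,interpolation=cv2.INTER_CUBIC))
E
```

```text
clock: 4.73
position: [0.4837, 0.147, 0.0426]
tool_rot: [-3.141, -0.0, -2.984]
force: [-1.0, -0.5, 0.3]
gripper_width: 0.0203
[0.48369705 0.14696182 0.04259193] [-3.14139402e+00 -1.29807292e-04 -2.98424728e+00] 4.7333 0.020305894657901998 [-1.04924878 -0.45209429  0.3031275 ]
mark [0.44430264 0.21319416 0.021     ] [0.43158234 0.20903657 0.021     ] [[234.4, 443.7]]
```

View pics/w4c.png

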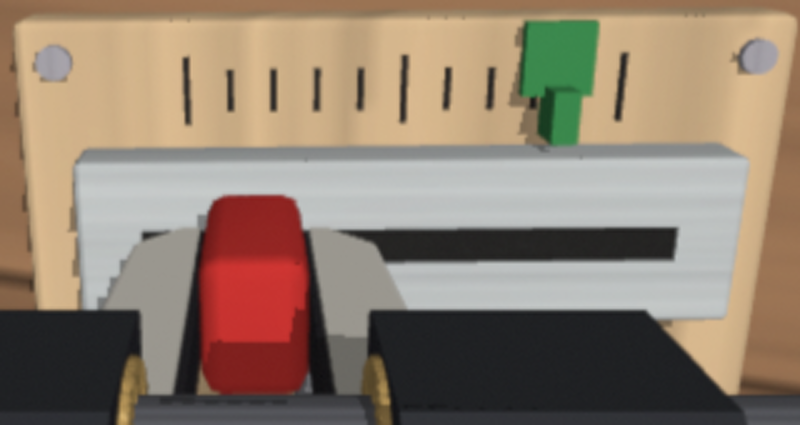

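```bash
python3 -m crank '[{"gripper":1,"xyz":[0,0.01,0],"rot":[0,0,0]},{"gripper":1,"xyz":[0,0.025,0],"rot":[0,0,0]},{"gripper":1,"xyz":[0,0.04,0],"rot":[0,0,0]},{"gripper":1,"xyz":[0,0.055,0],"rot":[0,0,0]},{"gripper":1,"xyz":[0,0.065,0],"rot":[0,0,0]},{"gripper":1,"xyz":[0,0.07,0],"rot":[0,0,0]},{"gripper":1,"xyz":[0,0.07,0],"rot":[0,0,0]},{"gripper":1,"xyz":[0,0.07,0],"rot":[0,0,0]},{"gripper":1,"xyz":[0,0.07,0],"rot":[0,0,0]},{"gripper":1,"xyz":[0,0.07,0],"rot":[0,0,0]}]'
python3 - <<'E'
from h import *
s=state();im=capture('wrist');cv2.imwrite('pics/wrist5.png',im)
print(s['position'],s['tool_rot'],s['clock'],s['gripper_width'],s['force'])
c=cam('wrist',s);print([p['centre'] for p in tip_of('wrist','mark_point')])
cv2.imwrite('pics/w5c.png',cv2.resize(im[190:360,150:470],None,fx=2.5,fy=2.5,interpolation=cv2.INTER_CUBIC))
E
```

```text
clock: 5.67
position: [0.4721, 0.216, 0.0426]
tool_rot: [3.141, -0.001, -2.985]
force: [-3.3, 1.0, 1.9]
gripper_width: 0.0199
[0.47211205 0.21603517 0.04255996] [ 3.14141236e+00 -1.29456969e-03 -2.98458714e+00] 5.6667 0.019886135740715367 [-3.2980047   0.98993877  1.92814923]
[[235.4, 318.2]]
```

View pics/w5c.png

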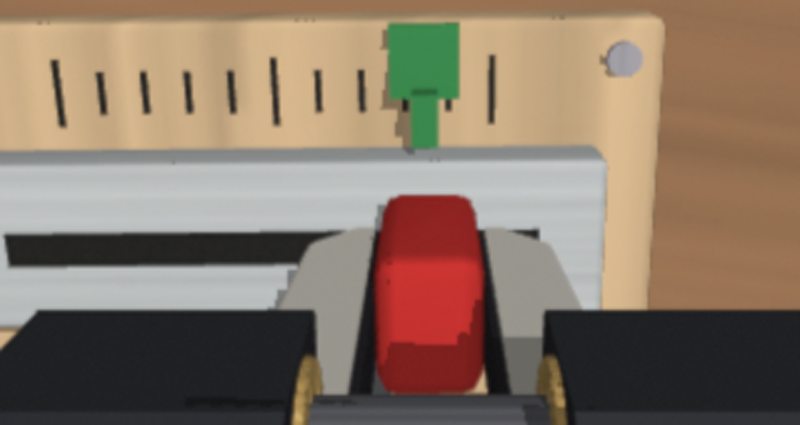

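```bash
python3 -m crank '[{"gripper":1,"xyz":[0,-0.001,0],"rot":[0,0,0]},{"gripper":1,"xyz":[0,-0.001,0],"rot":[0,0,0]},{"gripper":1,"xyz":[0,-0.001,0],"rot":[0,0,0]},{"gripper":1,"xyz":[0,-0.001,0],"rot":[0,0,0]},{"gripper":0,"xyz":[0,-0.001,0],"rot":[0,0,0]},{"gripper":0,"xyz":[0,-0.001,0],"rot":[0,0,0]},{"gripper":0,"xyz":[0,-0.001,0],"rot":[0,0,0]},{"gripper":0,"xyz":[0,-0.001,0],"rot":[0,0,0]},{"gripper":0,"xyz":[0,-0.001,-0.01],"rot":[0,0,0]},{"gripper":0,"xyz":[0,-0.001,-0.035],"rot":[0,0,0]},{"gripper":0,"xyz":[0,-0.001,-0.07],"rot":[0,0,0]}]'
python3 -m crank '[{"gripper":0,"xyz":[-0.03,-0.005,-0.02],"rot":[0,0,0]},{"gripper":0,"xyz":[-0.065,-0.01,-0.04],"rot":[0,0,0]},{"gripper":0,"xyz":[-0.1,-0.016,-0.06],"rot":[0,0,0]},{"gripper":0,"xyz":[-0.135,-0.022,-0.08],"rot":[0,0,0]},{"gripper":0,"xyz":[-0.165,-0.026,-0.1],"rot":[0,0,0]},{"gripper":0,"xyz":[-0.182,-0.029,-0.125],"rot":[0,0,0]},{"gripper":0,"xyz":[-0.187,-0.03,-0.135],"rot":[0,0,0]},{"gripper":0,"xyz":[-0.187,-0.03,-0.135],"rot":[0,0,0]},{"gripper":0,"xyz":[-0.187,-0.03,-0.135],"rot":[0,0,0]},{"gripper":0,"xyz":[-0.187,-0.03,-0.135],"rot":[0,0,0]},{"gripper":0,"xyz":[-0.187,-0.03,-0.135],"rot":[0,0,0]}]'
python3 - <<'E'
from h import *
s=state();im=capture('wrist');cv2.imwrite('pics/wrist6.png',im)
np.save('s6.npy',np.r_[s['position'],s['tool_rot']])
print(s['position'],s['tool_rot'],s['clock'],s['gripper_width'],s['force'],s['joint_velocities'])
E
```

```text
clock: 6.68
position: [0.4714, 0.2143, 0.1119]
tool_rot: [-3.14, -0.005, -2.984]
force: [1.4, -0.2, -0.5]
gripper_width: 0.0617
clock: 7.6
position: [0.6607, 0.2149, 0.2464]
tool_rot: [-3.141, -0.003, -2.983]
force: [0.8, -1.0, 0.3]
gripper_width: 0.0934
[0.66068982 0.21491919 0.24638618] [-3.14118064 -0.00333137 -2.98347736] 7.6 0.09336094031383121 [ 0.82314978 -0.98107723  0.27012165] [ 1.90642843e-05  1.66323200e-03  2.13331880e-03 -6.65983924e-03
  7.40774287e-04  1.36311862e-03  4.37901589e-04]
```

View pics/wrist6.png

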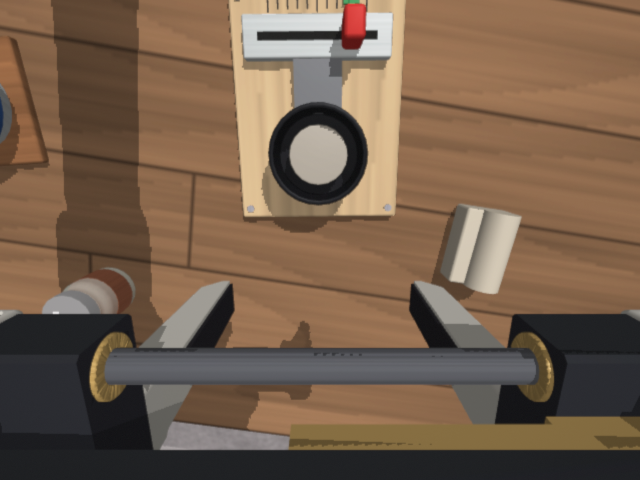

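```bash
python3 -m crank '[{"gripper":0,"xyz":[0.006,-0.006,0],"rot":[0,0,0.12]},{"gripper":0,"xyz":[0.013,-0.013,0],"rot":[0,0,0.24]},{"gripper":0,"xyz":[0.02,-0.02,0],"rot":[0,0,0.36]},{"gripper":0,"xyz":[0.027,-0.027,0],"rot":[0,0,0.48]},{"gripper":0,"xyz":[0.034,-0.034,0],"rot":[0,0,0.6]},{"gripper":0,"xyz":[0.041,-0.041,0],"rot":[0,0,0.72]},{"gripper":0,"xyz":[0.048,-0.048,0],"rot":[0,0,0.84]},{"gripper":0,"xyz":[0.055,-0.055,0],"rot":[0,0,0.96]},{"gripper":0,"xyz":[0.062,-0.062,0],"rot":[0,0,1.08]},{"gripper":0,"xyz":[0.069,-0.069,0],"rot":[0,0,1.2]},{"gripper":0,"xyz":[0.076,-0.076,0],"rot":[0,0,1.32]},{"gripper":0,"xyz":[0.076,-0.076,0],"rot":[0,0,1.44]}]'
python3 -m crank '[{"gripper":0,"xyz":[0,0,0],"rot":[0,0,0.1]},{"gripper":0,"xyz":[0,0,0],"rot":[0,0,0.13]},{"gripper":0,"xyz":[0,0,0],"rot":[0,0,0.13]},{"gripper":0,"xyz":[0,0,0],"rot":[0,0,0.13]},{"gripper":0,"xyz":[0,0,0],"rot":[0,0,0.13]},{"gripper":0,"xyz":[0,0,0],"rot":[0,0,0.13]}]'
cat >> h.py <<'E'
def S(a): return dict(position=a[:3],tool_rot=a[3:])
def rimfit(im,box):
    x0,y0,x1,y1=box
    g=cv2.cvtColor(im,cv2.COLOR_BGR2GRAY)[y0:y1,x0:x1]
    n,l,s,c=cv2.connectedComponentsWithStats((g<60).astype('uint8'));i=1+s[1:,4].argmax()
    cs,_=cv2.findContours((l==i).astype('uint8'),cv2.RETR_EXTERNAL,cv2.CHAIN_APPROX_NONE)
    k=max(cs,key=len);k=cv2.convexHull(k);return cv2.fitEllipse(k),(x0,y0)
E
python3 - <<'E'
from h import *
s=state();im=capture('wrist');cv2.imwrite('pics/wrist7.png',im)
np.save('s7.npy',np.r_[s['position'],s['tool_rot']])
print(s['position'],s['tool_rot'],s['clock'],s['joint_velocities'])
a=cv2.imread('pics/wrist6.png')
e,o=rimfit(a,(240,90,395,212));print(e,o);c=cam('wrist',S(np.load('s6.npy')));print(atz(c,e[0][0]+o[0],e[0][1]+o[1],.076))
E
```

```text
clock: 8.65
position: [0.5974, 0.1256, 0.2474]
tool_rot: [-3.139, 0.001, 1.85]
force: [0.3, -0.2, -0.3]
gripper_width: 0.0928
clock: 9.15
position: [0.5989, 0.1279, 0.2475]
tool_rot: [-3.141, -0.0, 1.729]
force: [-0.3, 0.2, 0.7]
gripper_width: 0.0927
[0.59890348 0.12793434 0.24748194] [-3.14110244e+00 -1.15121083e-04  1.72946784e+00] 9.15 [ 0.00197133 -0.00020379  0.00241926 -0.00519501 -0.00152588  0.0004898
 -0.00050881]
((77.38245391845703, 63.475791931152344), (97.8202133178711, 101.42244720458984), 174.11831665039062) (240, 90)
[0.58893875 0.19844705 0.076     ]
```

View pics/wrist7.png

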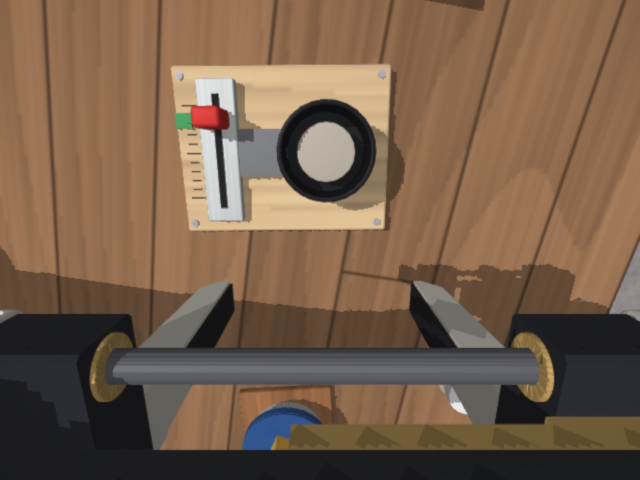

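```bash
python3 - <<'E'
from h import *
a=cv2.imread('pics/wrist7.png')
e,o=rimfit(a,(265,90,382,210));print(e,o);c=cam('wrist',S(np.load('s7.npy')));print(atz(c,e[0][0]+o[0],e[0][1]+o[1],.076))
cv2.imwrite('pics/w7c.png',cv2.resize(a[60:240,165:400],None,fx=3.3,fy=3.3,interpolation=cv2.INTER_CUBIC))
print([p['centre'] for p in tip_of('wrist','mark_point')],[p['centre'] for p in tip_of('wrist','vent_top')],[p['centre'] for p in tip_of('wrist','pot_mouth')])
E
```

```text
((61.25613021850586, 60.438419342041016), (97.96664428710938, 101.56584930419922), 7.607533931732178) (265, 90)
[0.59038773 0.20322327 0.076     ]
[[120.9, 192.7], [151.0, 324.2]] [[115.3, 203.6]] [[153.5, 326.0]]
```

View pics/w7c.png

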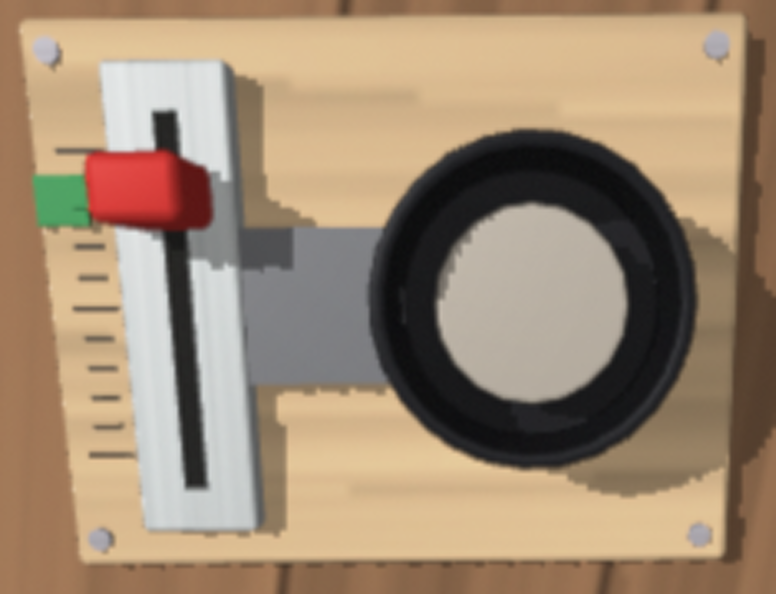

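```bash
python3 -m crank '[{"gripper":0,"xyz":[-0.035,-0.005,-0.003],"rot":[0,0,0]},{"gripper":0,"xyz":[-0.075,-0.011,-0.01],"rot":[0,0,0]},{"gripper":0,"xyz":[-0.115,-0.016,-0.02],"rot":[0,0,0]},{"gripper":0,"xyz":[-0.155,-0.022,-0.029],"rot":[0,0,0]},{"gripper":0,"xyz":[-0.195,-0.028,-0.029],"rot":[0,0,0]},{"gripper":0,"xyz":[-0.235,-0.033,-0.029],"rot":[0,0,0]},{"gripper":0,"xyz":[-0.275,-0.039,-0.029],"rot":[0,0,0]},{"gripper":0,"xyz":[-0.315,-0.045,-0.029],"rot":[0,0,0]},{"gripper":0,"xyz":[-0.35,-0.05,-0.029],"rot":[0,0,0]},{"gripper":0,"xyz":[-0.375,-0.053,-0.029],"rot":[0,0,0]},{"gripper":0,"xyz":[-0.386,-0.055,-0.029],"rot":[0,0,0]},{"gripper":0,"xyz":[-0.386,-0.055,-0.029],"rot":[0,0,0]}]'
python3 -m crank '[{"gripper":0,"xyz":[0,0,0],"rot":[0,0,0]},{"gripper":0,"xyz":[0,0,0],"rot":[0,0,0]},{"gripper":0,"xyz":[0,0,0],"rot":[0,0,0]}]'
python3 - <<'E'
from h import *
s=state();im=capture('wrist');cv2.imwrite('pics/wrist8.png',im)
np.save('s8.npy',np.r_[s['position'],s['tool_rot']])
print(s['position'],s['tool_rot'],s['clock'],s['joint_velocities'])
for n in ['inner_stem','outer_collar']:print([(p['centre'],p['conf']) for p in tip_of('wrist',n)])
E
```

```text
clock: 10.35
position: [0.6043, -0.2657, 0.2764]
tool_rot: [-3.14, 0.002, 1.723]
force: [-0.0, -0.9, 0.1]
gripper_width: 0.0927
clock: 10.6
position: [0.6066, -0.2586, 0.2767]
tool_rot: [3.141, -0.002, 1.733]
force: [0.8, -0.1, 0.5]
gripper_width: 0.0929
[ 0.60656743 -0.25864926  0.27671641] [ 3.14079400e+00 -1.87878753e-03  1.73327215e+00] 10.6 [ 0.00086171  0.00054938  0.00888568 -0.00068152  0.00552406 -0.00029501
  0.00331307]
[([155.2, 328.7], 0.56)]
[([151.5, 323.9], 0.96), ([153.7, 323.9], 0.26)]
```

View pics/wrist8.png

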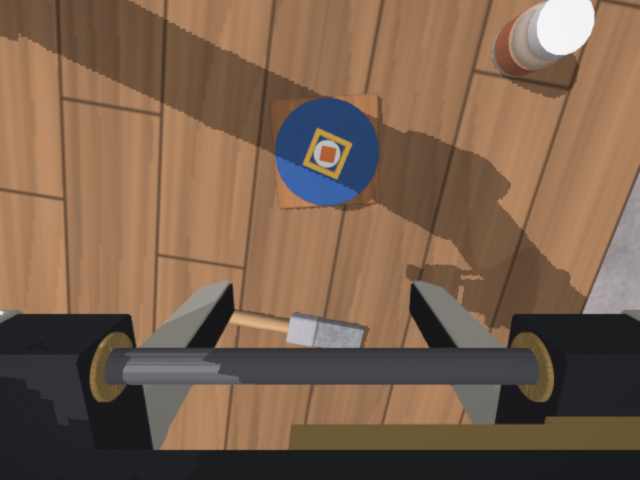

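```bash
python3 - <<'E'
from h import *
a=cv2.imread('pics/wrist8.png')
cv2.imwrite('pics/w8c.png',cv2.resize(a[120:190,290:365],None,fx=8,fy=8,interpolation=cv2.INTER_CUBIC))
h=cv2.cvtColor(a,cv2.COLOR_BGR2HSV)[110:200,280:375]
print(h[153-110,327-280],h[132-110,323-280],h[140-110,307-280])
c=cam('wrist',S(np.load('s8.npy')))
for nm,lo,hi in [('stem',(5,100,60),(15,255,255)),('collar',(18,100,60),(30,255,255))]:
    m=cv2.inRange(h,lo,hi);n,l,s,ce=cv2.connectedComponentsWithStats(m);i=1+s[1:,4].argmax()
    k=max(cv2.findContours((l==i).astype('uint8'),cv2.RETR_EXTERNAL,cv2.CHAIN_APPROX_NONE)[0],key=len)
    r=cv2.minAreaRect(k);u,v=r[0][0]+280,r[0][1]+110;z=.105 if nm=='stem' else .073
    bx=cv2.boxPoints(r)+[280,110];w=[atz(c,*p,z)[:2] for p in bx]
    d=w[1]-w[0];d2=w[2]-w[1]
    print(nm,r,u,v,atz(c,u,v,z),np.arctan2(d[1],d[0]),np.arctan2(d2[1],d2[0]),np.linalg.norm(d),np.linalg.norm(d2))
E
```

```text
[ 10 181 173] [ 20 167 192] [109 163 111]
stem ((83.0, 77.5), (23.0, 22.0), 90.0) 363.0 187.5 [ 0.63938091 -0.21185327  0.105     ] 0.16191645884215647 -1.3677405849702247 0.021434616009919895 0.022429560628455632
collar ((46.724143981933594, 43.31034851074219), (38.34148025512695, 39.39193344116211), 23.198591232299805) 326.7241439819336 153.3103485107422 [ 0.59933411 -0.18573066  0.073     ] 1.304910468129365 -0.2242226026148764 0.039827791067473584 0.03950503692458108
```

View pics/w8c.png

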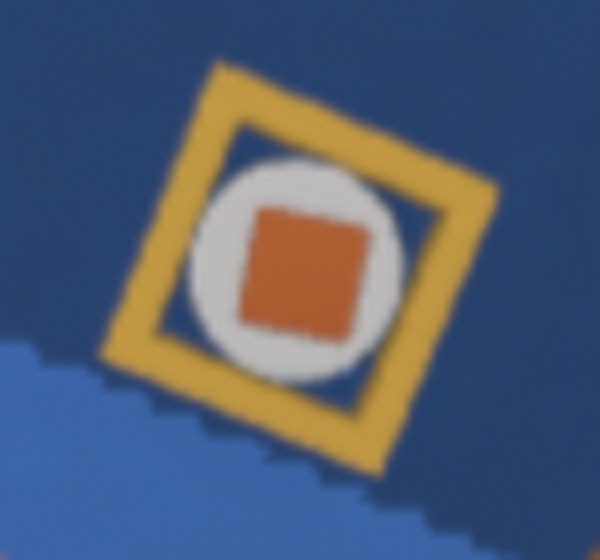

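```bash
python3 - <<'E'
from h import *
a=np.load('s8.npy');c=cam('wrist',S(a));R=Ro.from_euler('xyz',a[3:]).as_matrix()
b=R@np.array([.0034,-.0011,0])
p=atz(c,328.2,154.4,.105)-b;q=atz(c,326.9,153.4,.073)-b;print('stem',p,'collar',q)
s=state();print(s['position'],s['tool_rot'])
R=Ro.from_euler('xyz',s['tool_rot']).as_matrix()
print('tool shift to z=.12',R.T@(np.r_[p[:2],.13]-s['position']))
E
```

```text
stem [ 0.60202048 -0.18954057  0.10499449] collar [ 0.60116655 -0.18896772  0.07299449]
[ 0.60610211 -0.26008237  0.2768464 ] [ 3.14119804e+00 -6.29352793e-04  1.73147082e+00]
tool shift to z=.12 [0.07019376 0.00719853 0.14689346]
```

```bash
python3 -m crank '[{"gripper":0,"xyz":[0.03,0.003,0.01],"rot":[0,0,0.09]},{"gripper":0,"xyz":[0.055,0.006,0.03],"rot":[0,0,0.185]},{"gripper":0,"xyz":[0.07,0.0072,0.06],"rot":[0,0,0.185]},{"gripper":0,"xyz":[0.07,0.0072,0.09],"rot":[0,0,0.185]},{"gripper":0,"xyz":[0.07,0.0072,0.12],"rot":[0,0,0.185]},{"gripper":0,"xyz":[0.07,0.0072,0.14],"rot":[0,0,0.185]},{"gripper":0,"xyz":[0.07,0.0072,0.147],"rot":[0,0,0.185]},{"gripper":0,"xyz":[0.07,0.0072,0.147],"rot":[0,0,0.185]},{"gripper":0,"xyz":[0.07,0.0072,0.147],"rot":[0,0,0.185]},{"gripper":0,"xyz":[0.07,0.0072,0.147],"rot":[0,0,0.185]},{"gripper":0,"xyz":[0.07,0.0072,0.147],"rot":[0,0,0.185]}]'
python3 - <<'E'
from h import *
s=state();im=capture('wrist');cv2.imwrite('pics/wrist9.png',im)
print(s['position'],s['tool_rot'],s['clock'],s['joint_velocities'])
c=cam('wrist',s);print(proj(c,[.602,-.1895,.105]))
cv2.imwrite('pics/w9c.png',cv2.resize(im[230:350,240:400],None,fx=4,fy=4,interpolation=cv2.INTER_CUBIC))
E
```

```text
clock: 11.67
position: [0.6028, -0.1922, 0.1316]
tool_rot: [3.138, 0.001, 1.544]
force: [-0.0, 0.7, 0.2]
gripper_width: 0.0933
[ 0.60284466 -0.19223905  0.13159708] [3.13801027e+00 1.07644885e-03 1.54378685e+00] 11.6667 [ 0.00168458  0.00019437 -0.00066049  0.00713041 -0.00076638 -0.00198401
  0.0013057 ]
[np.float64(321.75585834109194), np.float64(275.87051784926433)]
```

View pics/w9c.png

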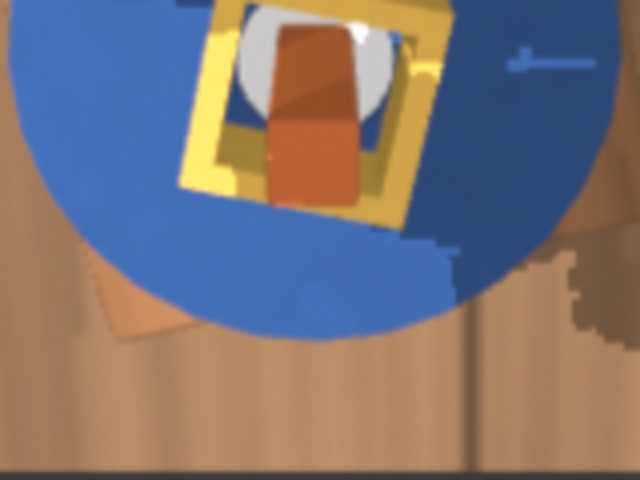

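```bash
python3 -m crank '[{"gripper":0,"xyz":[0.001,-0.0015,0.01],"rot":[0,0,0]},{"gripper":0,"xyz":[0.001,-0.0015,0.02],"rot":[0,0,0]},{"gripper":0,"xyz":[0.001,-0.0015,0.02],"rot":[0,0,0]},{"gripper":0,"xyz":[0.001,-0.0015,0.02],"rot":[0,0,0]},{"gripper":0,"xyz":[0.001,-0.0015,0.02],"rot":[0,0,0]},{"gripper":0,"xyz":[0.001,-0.0015,0.02],"rot":[0,0,0]}]'
python3 - <<'E'
from h import *
s=state();im=capture('wrist');cv2.imwrite('pics/wrist10.png',im)
print(s['position'],s['tool_rot'],s['clock'])
c=cam('wrist',s);print(proj(c,[.602,-.1895,.105]))
cv2.imwrite('pics/w10c.png',cv2.resize(im[230:350,240:400],None,fx=4,fy=4,interpolation=cv2.INTER_CUBIC))
E
```

```text
clock: 12.22
position: [0.6004, -0.1908, 0.1098]
tool_rot: [3.141, 0.0, 1.544]
force: [-0.1, -0.0, 0.0]
gripper_width: 0.0928
[ 0.60038132 -0.1907906   0.10977535] [3.14127379e+00 2.42299845e-04 1.54376276e+00] 12.2167
[np.float64(326.55201364794414), np.float64(292.6047929239613)]
```

View pics/w10c.png

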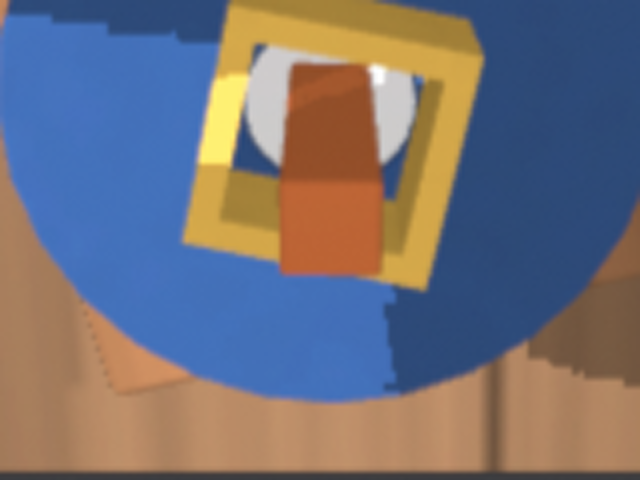

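```bash
python3 -m crank '[{"gripper":0,"xyz":[0.0013,0.0003,0.017],"rot":[0,0,0]},{"gripper":0,"xyz":[0.0013,0.0003,0.033],"rot":[0,0,0]},{"gripper":0,"xyz":[0.0013,0.0003,0.033],"rot":[0,0,0]},{"gripper":1,"xyz":[0.0013,0.0003,0.033],"rot":[0,0,0]},{"gripper":1,"xyz":[0.0013,0.0003,0.033],"rot":[0,0,0]},{"gripper":1,"xyz":[0.0013,0.0003,0.033],"rot":[0,0,0]},{"gripper":1,"xyz":[0.0013,0.0003,0.033],"rot":[0,0,0]},{"gripper":1,"xyz":[0.0013,0.0003,0.033],"rot":[0,0,0]},{"gripper":1,"xyz":[0.0013,0.0003,0.033],"rot":[0,0,0]},{"gripper":1,"xyz":[0.0013,0.0003,0.033],"rot":[0,0,0]},{"gripper":1,"xyz":[0.0013,0.0003,0.033],"rot":[0,0,0]},{"gripper":1,"xyz":[0.0013,0.0003,0.033],"rot":[0,0,0]}]' 40
python3 -m crank '[{"gripper":1,"xyz":[0,0,0],"rot":[0,0,0]},{"gripper":1,"xyz":[0,0,0],"rot":[0,0,0]},{"gripper":1,"xyz":[0,0,0],"rot":[0,0,0]},{"gripper":1,"xyz":[0,0,0],"rot":[0,0,0]},{"gripper":1,"xyz":[0,0,0],"rot":[0,0,0]},{"gripper":1,"xyz":[0,0,0],"rot":[0,0,0]}]'
python3 - <<'E'
from h import *
s=state();im=capture('wrist');cv2.imwrite('pics/wrist11.png',im)
print(s['position'],s['tool_rot'],s['clock'],s['gripper_width'],s['force'])
c=cam('wrist',s);print(proj(c,[.602,-.1895,.105]))
E
```

```text
clock: 13.27
position: [0.6005, -0.1893, 0.0767]
tool_rot: [-3.142, 0.0, 1.544]
force: [0.1, -0.0, -0.8]
gripper_width: 0.0377
clock: 13.77
position: [0.6007, -0.1894, 0.0766]
tool_rot: [3.141, 0.0, 1.544]
force: [1.3, -1.1, -0.3]
gripper_width: 0.0133
[ 0.60069697 -0.18936526  0.07663803] [3.14130569e+00 1.46016210e-04 1.54394489e+00] 13.7667 0.013348254626865053 [ 1.25088224 -1.06211646 -0.32720385]
[np.float64(326.9558669648353), np.float64(325.22163606882947)]
```

View pics/wrist11.png

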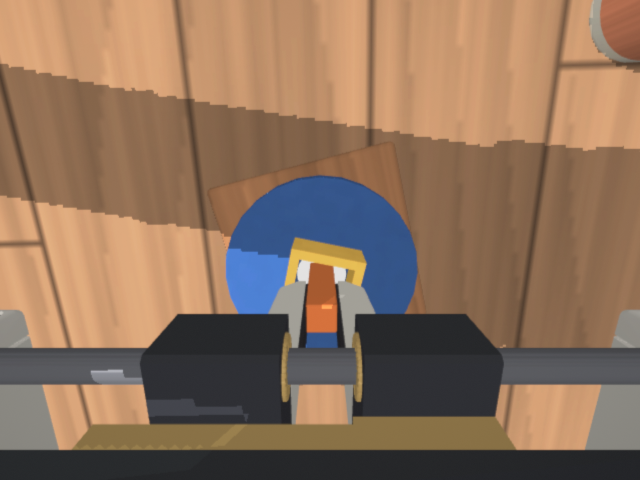

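```bash
python3 -m crank '[{"gripper":1,"xyz":[0,0,-0.003],"rot":[0,0,0]},{"gripper":1,"xyz":[0,0,-0.01],"rot":[0,0,0]},{"gripper":1,"xyz":[0,0,-0.02],"rot":[0,0,0]},{"gripper":1,"xyz":[0,0,-0.032],"rot":[0,0,0]},{"gripper":1,"xyz":[0,0,-0.045],"rot":[0,0,0]},{"gripper":1,"xyz":[0,0,-0.058],"rot":[0,0,0]},{"gripper":1,"xyz":[0,0,-0.07],"rot":[0,0,0]},{"gripper":1,"xyz":[0,0,-0.08],"rot":[0,0,0]},{"gripper":1,"xyz":[0,0,-0.085],"rot":[0,0,0]},{"gripper":1,"xyz":[0,0,-0.085],"rot":[0,0,0]},{"gripper":1,"xyz":[0,0,-0.085],"rot":[0,0,0]}]'
python3 - <<'E'
from h import *
s=state();im=capture('scene');cv2.imwrite('pics/scene12.png',im[100:400,100:500])
im=capture('wrist');cv2.imwrite('pics/wrist12.png',im)
print(s['position'],s['tool_rot'],s['clock'],s['gripper_width'],s['force'],s['torque'])
E
```

```text
clock: 14.73
position: [0.6003, -0.1892, 0.1617]
tool_rot: [-3.141, -0.0, 1.544]
force: [0.3, 0.8, -4.1]
gripper_width: 0.0138
[ 0.60032883 -0.18923472  0.16169017] [-3.14136153e+00 -9.95684485e-05  1.54385762e+00] 14.7333 0.01382529004881593 [ 0.2649534   0.81139287 -4.11768102] [-0.04803016  0.13736923  0.0243527 ]
```

View pics/scene12.png

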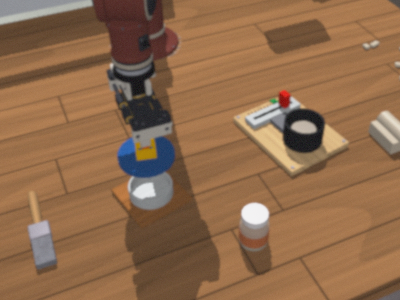

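View pics/wrist12.png

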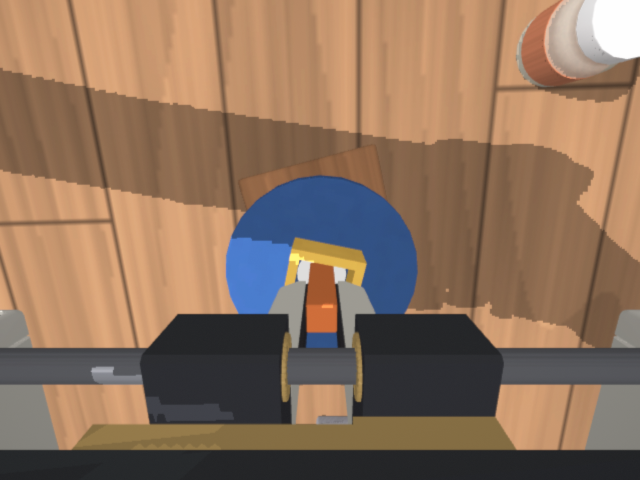

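```bash
python3 -m crank '[{"gripper":1,"xyz":[0.003,0,0],"rot":[0,0,0]},{"gripper":1,"xyz":[0.01,-0.001,0],"rot":[0,0,0]},{"gripper":1,"xyz":[0.022,-0.001,0],"rot":[0,0,0]},{"gripper":1,"xyz":[0.038,-0.002,0],"rot":[0,0,0]},{"gripper":1,"xyz":[0.056,-0.003,0],"rot":[0,0,0]},{"gripper":1,"xyz":[0.075,-0.004,0],"rot":[0,0,0]},{"gripper":1,"xyz":[0.095,-0.005,0],"rot":[0,0,0]},{"gripper":1,"xyz":[0.115,-0.006,0],"rot":[0,0,0]},{"gripper":1,"xyz":[0.135,-0.007,0],"rot":[0,0,0]},{"gripper":1,"xyz":[0.155,-0.008,0],"rot":[0,0,0]},{"gripper":1,"xyz":[0.175,-0.009,0],"rot":[0,0,0]},{"gripper":1,"xyz":[0.195,-0.01,0],"rot":[0,0,0]}]'
python3 -m crank '[{"gripper":1,"xyz":[0.02,-0.001,0],"rot":[0,0,0]},{"gripper":1,"xyz":[0.04,-0.002,0],"rot":[0,0,0]},{"gripper":1,"xyz":[0.06,-0.003,0],"rot":[0,0,0]},{"gripper":1,"xyz":[0.08,-0.004,0],"rot":[0,0,0]},{"gripper":1,"xyz":[0.1,-0.005,0],"rot":[0,0,0]},{"gripper":1,"xyz":[0.12,-0.006,0],"rot":[0,0,0]},{"gripper":1,"xyz":[0.14,-0.007,0],"rot":[0,0,0]},{"gripper":1,"xyz":[0.158,-0.008,0],"rot":[0,0,0]},{"gripper":1,"xyz":[0.174,-0.0083,0],"rot":[0,0,0]},{"gripper":1,"xyz":[0.186,-0.0086,0],"rot":[0,0,0]},{"gripper":1,"xyz":[0.192,-0.0086,0],"rot":[0,0,0]},{"gripper":1,"xyz":[0.194,-0.0086,0],"rot":[0,0,0]}]'
python3 -m crank '[{"gripper":1,"xyz":[0,0,0],"rot":[0,0,0]},{"gripper":1,"xyz":[0,0,0],"rot":[0,0,0]},{"gripper":1,"xyz":[0,0,0],"rot":[0,0,0]},{"gripper":1,"xyz":[0,0,0],"rot":[0,0,0]},{"gripper":1,"xyz":[0,0,0],"rot":[0,0,0]},{"gripper":1,"xyz":[0,0,0],"rot":[0,0,0]}]'
python3 - <<'E'
from h import *
s=state();im=capture('scene');cv2.imwrite('pics/scene13.png',cv2.resize(im[130:330,300:520],None,fx=3,fy=3))
im=capture('wrist');cv2.imwrite('pics/wrist13.png',im)
print(s['position'],s['tool_rot'],s['clock'],s['gripper_width'],s['force'],s['torque'])
E
```

```text
clock: 15.83
position: [0.5953, 0.0088, 0.1615]
tool_rot: [-3.141, -0.001, 1.546]
force: [0.3, 0.2, -3.0]
gripper_width: 0.0139
clock: 16.83
position: [0.5917, 0.2023, 0.1613]
tool_rot: [-3.141, -0.001, 1.547]
force: [0.3, 0.5, -3.7]
gripper_width: 0.0138
clock: 17.33
position: [0.5925, 0.1994, 0.1617]
tool_rot: [-3.142, 0.0, 1.543]
force: [0.4, 0.8, -3.7]
gripper_width: 0.0138
[0.59249451 0.19940315 0.16168928] [-3.14150959e+00  1.59860345e-04  1.54287946e+00] 17.3333 0.01384662094014618 [ 0.43571881  0.80041924 -3.66705096] [-0.06975551  0.10652256 -0.0049876 ]
```

View pics/scene13.png

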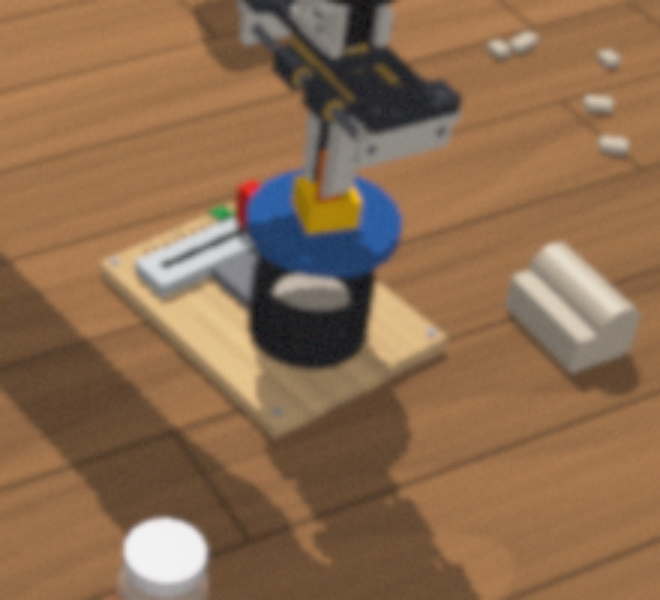

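View pics/wrist13.png

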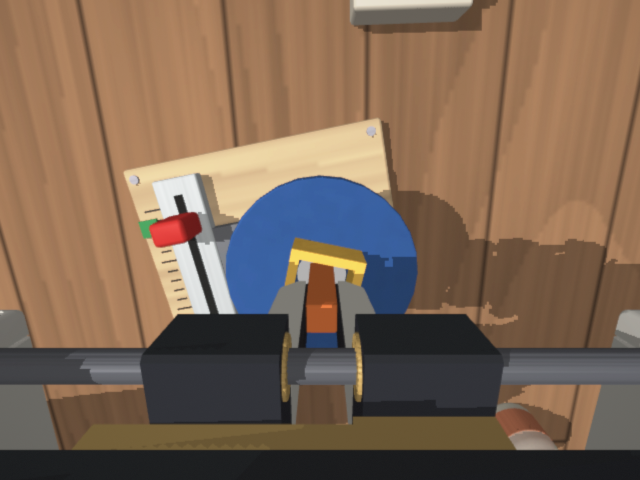

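```bash
python3 -m crank '[{"gripper":1,"xyz":[0.0006,0,0.006],"rot":[0,0,0]},{"gripper":1,"xyz":[0.0006,0,0.016],"rot":[0,0,0]},{"gripper":1,"xyz":[0.0006,0,0.026],"rot":[0,0,0]},{"gripper":1,"xyz":[0.0006,0,0.033],"rot":[0,0,0]},{"gripper":1,"xyz":[0.0006,0,0.036],"rot":[0,0,0]},{"gripper":1,"xyz":[0.0006,0,0.038],"rot":[0,0,0]},{"gripper":1,"xyz":[0.0006,0,0.039],"rot":[0,0,0]},{"gripper":1,"xyz":[0.0006,0,0.04],"rot":[0,0,0]}]'
python3 -m crank '[{"gripper":1,"xyz":[0,0,0.001],"rot":[0,0,0]},{"gripper":1,"xyz":[0,0,0.002],"rot":[0,0,0]},{"gripper":1,"xyz":[0,0,0.003],"rot":[0,0,0]},{"gripper":1,"xyz":[0,0,0.003],"rot":[0,0,0]}]'
python3 -m crank '[{"gripper":1,"xyz":[0,0,0.001],"rot":[0,0,0]},{"gripper":1,"xyz":[0,0,0.002],"rot":[0,0,0]},{"gripper":1,"xyz":[0,0,0.003],"rot":[0,0,0]},{"gripper":1,"xyz":[0,0,0.003],"rot":[0,0,0]}]'
```

```text
clock: 18.1
position: [0.5927, 0.2006, 0.1217]
tool_rot: [3.141, -0.0, 1.544]
force: [0.1, -0.7, -3.9]
gripper_width: 0.0143
clock: 18.43
position: [0.5924, 0.2005, 0.1187]
tool_rot: [3.142, 0.0, 1.544]
force: [0.3, 0.1, -3.0]
gripper_width: 0.0138
clock: 18.77
position: [0.5923, 0.2004, 0.1154]
tool_rot: [-3.141, 0.0, 1.544]
force: [0.2, 0.5, -3.7]
gripper_width: 0.0135
```

```bash
python3 -m crank '[{"gripper":1,"xyz":[0,0,0.001],"rot":[0,0,0]},{"gripper":1,"xyz":[0,0,0.002],"rot":[0,0,0]},{"gripper":1,"xyz":[0,0,0.0025],"rot":[0,0,0]},{"gripper":1,"xyz":[0,0,0.003],"rot":[0,0,0]},{"gripper":1,"xyz":[0,0,0.0035],"rot":[0,0,0]},{"gripper":1,"xyz":[0,0,0.0035],"rot":[0,0,0]}]'
python3 - <<'E'
from h import *
s=state()
print(s['position'],s['tool_rot'],s['clock'],s['gripper_width'],s['force'],s['torque'])
E
```

```text
clock: 19.27
position: [0.5923, 0.2003, 0.1126]
tool_rot: [-3.141, 0.0, 1.544]
force: [-2.1, -1.9, 1.1]
gripper_width: 0.0138
[0.59231907 0.20030411 0.1126327 ] [-3.14130792e+00  1.98542059e-04  1.54362677e+00] 19.2667 0.01379312216083978 [-2.11266079 -1.8794363   1.09231645] [-0.47992544  0.53109752  0.01208595]
```

```bash
python3 -m crank '[{"gripper":1,"xyz":[0,0,0.0008],"rot":[0,0,0]},{"gripper":1,"xyz":[0,0,0.0008],"rot":[0,0,0]},{"gripper":1,"xyz":[0,0,0.0008],"rot":[0,0,0]},{"gripper":1,"xyz":[0,0,0.0008],"rot":[0,0,0]}]'
python3 - <<'E'
from h import *
s=state();im=capture('scene');cv2.imwrite('pics/scene14.png',cv2.resize(im[130:330,300:520],None,fx=3,fy=3))
im=capture('wrist');cv2.imwrite('pics/wrist14.png',im)
print(s['position'],s['tool_rot'],s['clock'],s['gripper_width'],s['force'],s['torque'])
E
```

```text
clock: 19.6
position: [0.5923, 0.2003, 0.1126]
tool_rot: [-3.141, -0.0, 1.544]
force: [-3.9, -1.6, 4.6]
gripper_width: 0.0135
[0.59231586 0.20028125 0.11258599] [-3.14148007e+00 -1.07009198e-04  1.54366163e+00] 19.6 0.013483831861682257 [-3.93605411 -1.58975678  4.63289327] [-0.5584321   0.83966456  0.02601726]
```

View pics/scene14.png

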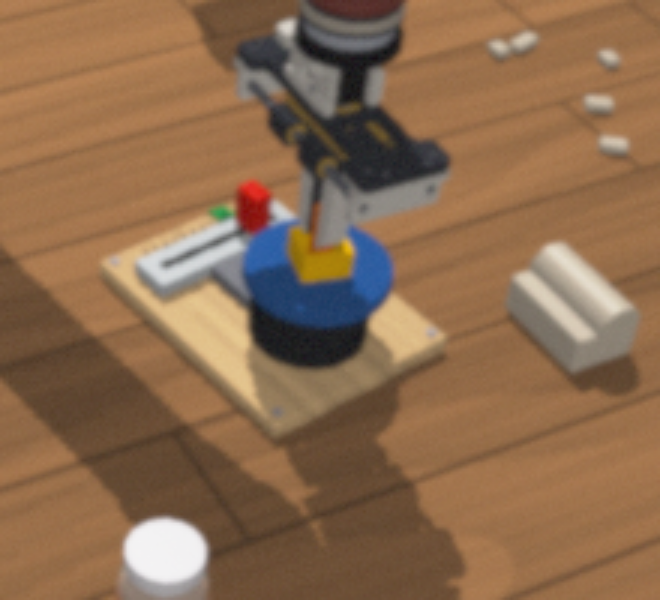

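View pics/wrist14.png

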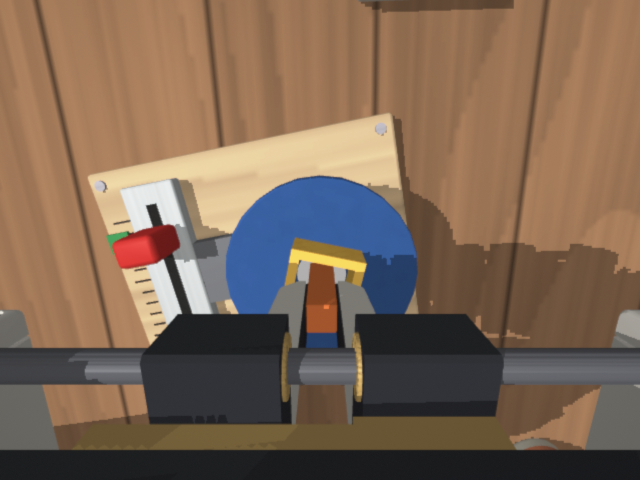

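```bash
python3 -m crank '[{"gripper":1,"xyz":[0,0,-0.001],"rot":[0,0,0]},{"gripper":1,"xyz":[0,0,-0.001],"rot":[0,0,0]},{"gripper":0,"xyz":[0,0,-0.001],"rot":[0,0,0]},{"gripper":0,"xyz":[0,0,-0.001],"rot":[0,0,0]},{"gripper":0,"xyz":[0,0,-0.001],"rot":[0,0,0]},{"gripper":0,"xyz":[0,0,-0.001],"rot":[0,0,0]},{"gripper":0,"xyz":[0,0,-0.001],"rot":[0,0,0]},{"gripper":0,"xyz":[0,0,-0.01],"rot":[0,0,0]},{"gripper":0,"xyz":[0,0,-0.03],"rot":[0,0,0]},{"gripper":0,"xyz":[0,0,-0.055],"rot":[0,0,0]}]'
python3 -m crank '[{"gripper":0,"xyz":[-0.02,0,-0.03],"rot":[0,0,0.05]},{"gripper":0,"xyz":[-0.045,0,-0.055],"rot":[0,0,0.11]},{"gripper":0,"xyz":[-0.065,0,-0.08],"rot":[0,0,0.17]},{"gripper":0,"xyz":[-0.073,0.005,-0.1],"rot":[0,0,0.22]},{"gripper":0,"xyz":[-0.075,0.017,-0.105],"rot":[0,0,0.22]},{"gripper":0,"xyz":[-0.075,0.017,-0.105],"rot":[0,0,0.22]},{"gripper":0,"xyz":[-0.075,0.017,-0.105],"rot":[0,0,0.22]},{"gripper":0,"xyz":[-0.075,0.017,-0.105],"rot":[0,0,0.22]},{"gripper":0,"xyz":[-0.075,0.017,-0.105],"rot":[0,0,0.22]}]'
python3 - <<'E'
from h import *
s=state();im=capture('wrist');cv2.imwrite('pics/wrist15.png',im);np.save('s15.npy',np.r_[s['position'],s['tool_rot']])
print(s['position'],s['tool_rot'],s['clock'],s['gripper_width'],s['force'])
E
```

```text
clock: 20.53
position: [0.5913, 0.2005, 0.1659]
tool_rot: [-3.138, 0.001, 1.544]
force: [-0.0, -0.1, -0.8]
gripper_width: 0.0627
clock: 21.28
position: [0.6062, 0.1262, 0.2701]
tool_rot: [-3.139, 0.001, 1.325]
force: [0.1, 0.2, 0.4]
gripper_width: 0.093
[0.60620805 0.12616214 0.27013089] [-3.13868239e+00  6.09060326e-04  1.32528451e+00] 21.2833 0.09298371142325375 [0.05722631 0.21227219 0.42349528]
```

View pics/wrist15.png

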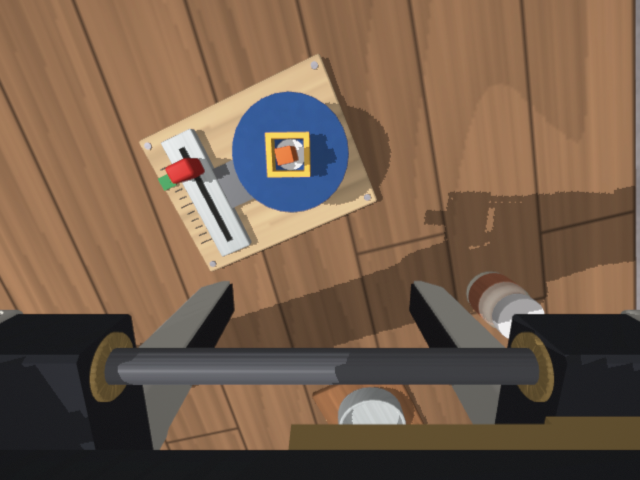

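```bash
python3 - <<'E'
from h import *
a=cv2.imread('pics/wrist15.png')
cv2.imwrite('pics/w15c.png',cv2.resize(a[120:190,250:330],None,fx=8,fy=8,interpolation=cv2.INTER_CUBIC))
s=np.load('s15.npy');c=cam('wrist',S(s));R=Ro.from_euler('xyz',s[3:]).as_matrix();b=R@np.array([.0034,-.0011,0])
h=cv2.cvtColor(a,cv2.COLOR_BGR2HSV)[120:190,250:330]
m=cv2.inRange(h,(18,100,60),(32,255,255));n,l,st,ce=cv2.connectedComponentsWithStats(m);i=1+st[1:,4].argmax()
k=max(cv2.findContours((l==i).astype('uint8'),cv2.RETR_EXTERNAL,cv2.CHAIN_APPROX_NONE)[0],key=len)
r=cv2.minAreaRect(k);u,v=r[0][0]+250,r[0][1]+120;print(r,u,v,atz(c,u,v,.109)-b)
E
```

```text
((37.54262161254883, 34.321205139160156), (44.65419006347656, 44.138328552246094), 88.15238952636719) 287.5426216125488 154.32120513916016 [0.5914104  0.20014981 0.10899887]
```

View pics/w15c.png

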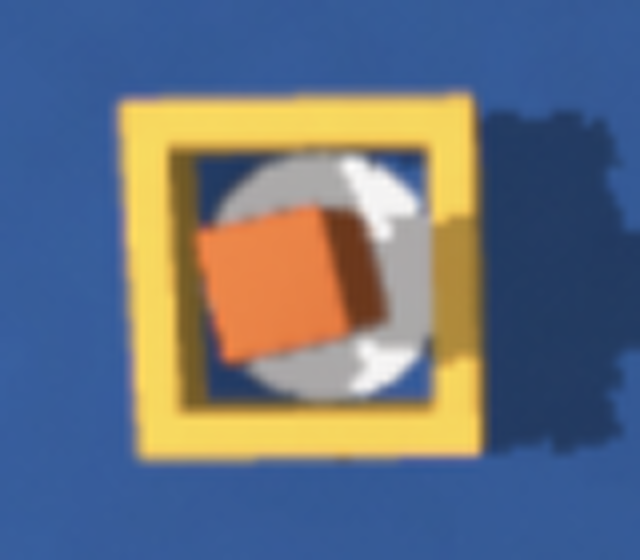

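```bash
python3 -m crank '[{"gripper":0,"xyz":[0.03,-0.014,0.02],"rot":[0,0,-0.02]},{"gripper":0,"xyz":[0.055,-0.026,0.045],"rot":[0,0,-0.02]},{"gripper":0,"xyz":[0.068,-0.032,0.07],"rot":[0,0,-0.02]},{"gripper":0,"xyz":[0.068,-0.032,0.095],"rot":[0,0,-0.02]},{"gripper":0,"xyz":[0.068,-0.032,0.115],"rot":[0,0,-0.02]},{"gripper":0,"xyz":[0.068,-0.032,0.12],"rot":[0,0,-0.02]},{"gripper":0,"xyz":[0.068,-0.032,0.12],"rot":[0,0,-0.02]},{"gripper":0,"xyz":[0.068,-0.032,0.12],"rot":[0,0,-0.02]},{"gripper":0,"xyz":[0.068,-0.032,0.12],"rot":[0,0,-0.02]},{"gripper":0,"xyz":[0.068,-0.032,0.12],"rot":[0,0,-0.02]},{"gripper":0,"xyz":[0.068,-0.032,0.12],"rot":[0,0,-0.02]}]'
python3 - <<'E'
from h import *
s=state();im=capture('wrist');cv2.imwrite('pics/wrist16.png',im)
print(s['position'],s['tool_rot'],s['clock'])
c=cam('wrist',s);print(proj(c,[.5914,.2001,.109]),proj(c,[.5923,.2003,.141]))
cv2.imwrite('pics/w16c.png',cv2.resize(im[210:350,240:400],None,fx=4,fy=4,interpolation=cv2.INTER_CUBIC))
E
```

```text
clock: 22.25
position: [0.5938, 0.1989, 0.1527]
tool_rot: [3.14, -0.001, 1.344]
force: [-0.4, 0.6, -0.3]
gripper_width: 0.0932
[0.59378729 0.19892485 0.15271658] [ 3.13955409e+00 -1.37509412e-03  1.34352667e+00] 22.25
[np.float64(319.5208510876173), np.float64(269.3202530369283)] [np.float64(320.76290739133304), np.float64(287.7623680676518)]
```

View pics/w16c.png

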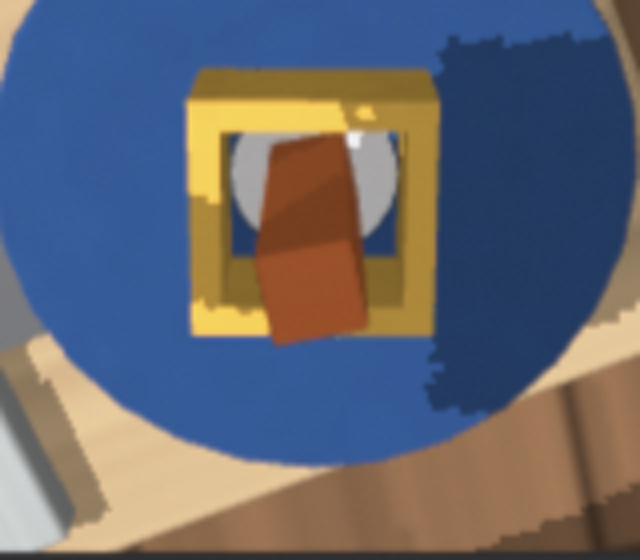

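```bash
python3 -m crank '[{"gripper":0,"xyz":[0,-0.001,0.015],"rot":[0,0,0]},{"gripper":0,"xyz":[0,-0.001,0.03],"rot":[0,0,0]},{"gripper":0,"xyz":[0,-0.001,0.036],"rot":[0,0,0]},{"gripper":0,"xyz":[0,-0.001,0.036],"rot":[0,0,0]},{"gripper":0,"xyz":[0,-0.001,0.036],"rot":[0,0,0]},{"gripper":0,"xyz":[0,-0.001,0.036],"rot":[0,0,0]},{"gripper":0,"xyz":[0,-0.001,0.036],"rot":[0,0,0]}]'
python3 - <<'E'
from h import *
s=state();im=capture('wrist');cv2.imwrite('pics/wrist17.png',im)
print(s['position'],s['tool_rot'],s['clock'])
c=cam('wrist',s);print(proj(c,[.5914,.2001,.109]))
R=Ro.from_euler('xyz',s['tool_rot']).as_matrix();print(proj(c,s['position']+R@np.array([0,0,.005])))
cv2.imwrite('pics/w17c.png',cv2.resize(im[210:360,230:410],None,fx=4,fy=4,interpolation=cv2.INTER_CUBIC))
E
```

```text
clock: 22.88
position: [0.5928, 0.1992, 0.1164]
tool_rot: [3.14, -0.001, 1.344]
force: [0.8, 0.0, 0.1]
gripper_width: 0.0931
[0.59276192 0.19921842 0.11636364] [ 3.13991337e+00 -8.90598189e-04  1.34373170e+00] 22.8833
[np.float64(321.18778882662866), np.float64(291.5896709756078)]
[np.float64(324.0105655673536), np.float64(294.2560650191323)]
```

View pics/w17c.png

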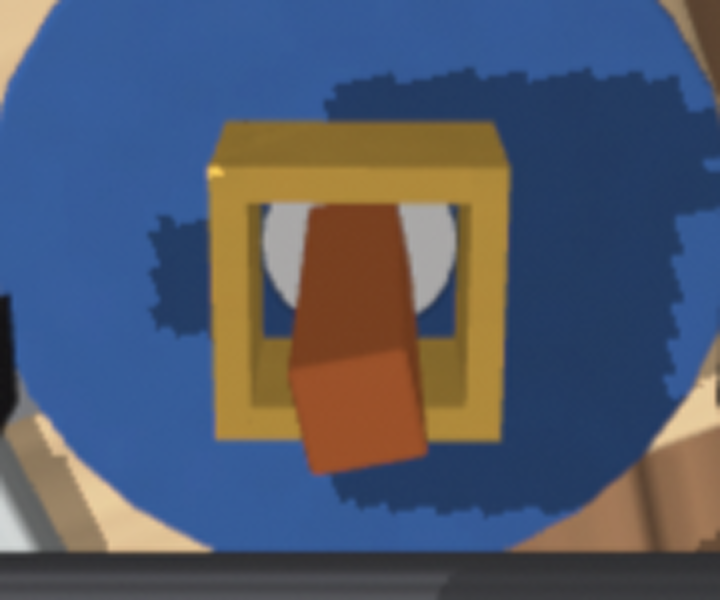

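```bash
python3 - <<'E'
from h import *
s=state();c=cam('wrist',s);R=Ro.from_euler('xyz',s['tool_rot']).as_matrix()
p=np.array(s['position'])+R@np.array([0,0,.005])
print(camera_model('wrist')['hand_eye'],camera_model('wrist')['cx'],s['position'],s['tool_rot'])
q=c[3][:3,:3].T@(p-c[3][:3,3]);print(q,proj(c,p))
E
```

```text
[[-5.69223943e-04  9.63171967e-01  2.68885548e-01  7.55300062e-02]
 [ 9.99999272e-01  2.62262545e-04  1.17752553e-03 -1.22711767e-03]
 [ 1.06364098e-03  2.68886023e-01 -9.63171415e-01 -1.66459301e-01]
 [ 0.00000000e+00  0.00000000e+00  0.00000000e+00  1.00000000e+00]] 321.3389040383995 [0.59266218 0.19924901 0.11622903] [ 3.14011455e+00 -8.21525418e-04  1.34373181e+00]
[ 0.00145248 -0.02664505 -0.18545218] [np.float64(324.0105655673536), np.float64(294.25606501913234)]
```

```bash
python3 -m crank '[{"gripper":0,"xyz":[0.001,-0.001,0.013],"rot":[0,0,0]},{"gripper":0,"xyz":[0.001,-0.001,0.025],"rot":[0,0,0]},{"gripper":0,"xyz":[0.001,-0.001,0.025],"rot":[0,0,0]},{"gripper":0,"xyz":[0.001,-0.001,0.025],"rot":[0,0,0]},{"gripper":0,"xyz":[0.001,-0.001,0.025],"rot":[0,0,0]},{"gripper":0.5,"xyz":[0.001,-0.001,0.025],"rot":[0,0,0]},{"gripper":0.5,"xyz":[0.001,-0.001,0.025],"rot":[0,0,0]},{"gripper":0.5,"xyz":[0.001,-0.001,0.025],"rot":[0,0,0]},{"gripper":0.5,"xyz":[0.001,-0.001,0.025],"rot":[0,0,0]},{"gripper":0.5,"xyz":[0.001,-0.001,0.025],"rot":[0,0,0]},{"gripper":0.5,"xyz":[0.001,-0.001,0.025],"rot":[0,0,0]},{"gripper":0.5,"xyz":[0.001,-0.001,0.025],"rot":[0,0,0]}]' 5
python3 - <<'E'
from h import *
s=state();im=capture('wrist');cv2.imwrite('pics/wrist18.png',im)
print(s['position'],s['tool_rot'],s['clock'],s['gripper_width'],s['force'])
E
```

```text
clock: 23.93
position: [0.5913, 0.2004, 0.0904]
tool_rot: [-3.142, 0.0, 1.344]
force: [0.5, -1.0, -0.5]
gripper_width: 0.0511
[0.59126217 0.20038183 0.09036208] [-3.14156368e+00  4.50607337e-05  1.34383371e+00] 23.9333 0.05111133004498318 [ 0.54981664 -1.00562219 -0.45444091]
```

View pics/wrist18.png

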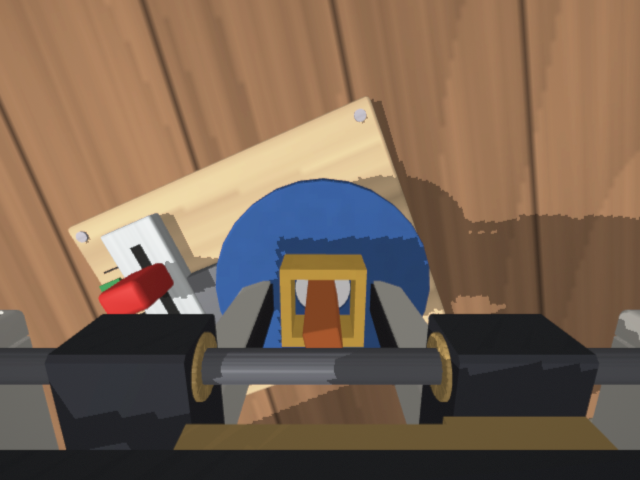

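```bash
python3 -m crank '[{"gripper":1,"xyz":[0,0,0],"rot":[0,0,0]},{"gripper":1,"xyz":[0,0,0],"rot":[0,0,0]},{"gripper":1,"xyz":[0,0,0],"rot":[0,0,0]},{"gripper":1,"xyz":[0,0,0],"rot":[0,0,0]},{"gripper":1,"xyz":[0,0,0],"rot":[0,0,0]},{"gripper":1,"xyz":[0,0,0],"rot":[0,0,0]}]' 5
python3 -m crank '[{"gripper":1,"xyz":[0,0,0],"rot":[0,0,0]},{"gripper":1,"xyz":[0,0,0],"rot":[0,0,0]},{"gripper":1,"xyz":[0,0,0],"rot":[0,0,0]},{"gripper":1,"xyz":[0,0,0],"rot":[0,0,0]}]' 30
python3 - <<'E'
from h import *
s=state();im=capture('wrist');cv2.imwrite('pics/wrist19.png',im)
print(s['position'],s['tool_rot'],s['clock'],s['gripper_width'],s['force'])
E
```

```text
clock: 24.48
position: [0.5914, 0.2004, 0.0903]
tool_rot: [3.141, 0.0, 1.344]
force: [0.1, -0.1, -0.3]
gripper_width: 0.0398
clock: 24.82
position: [0.5914, 0.2004, 0.0904]
tool_rot: [3.141, -0.0, 1.344]
force: [0.5, 0.0, -0.2]
gripper_width: 0.0398
[0.59135036 0.20036392 0.09036287] [ 3.14144355e+00 -5.79622984e-06  1.34382112e+00] 24.8167 0.03977448426357076 [ 0.45707619  0.04529004 -0.20648496]
```

View pics/wrist19.png

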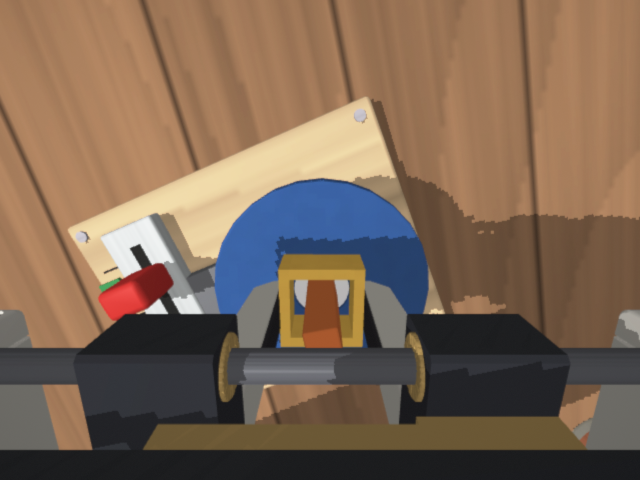

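```bash
python3 -m crank '[{"gripper":1,"xyz":[0,0,-0.002],"rot":[0,0,0]},{"gripper":1,"xyz":[0,0,-0.005],"rot":[0,0,0]},{"gripper":1,"xyz":[0,0,-0.01],"rot":[0,0,0]},{"gripper":1,"xyz":[0,0,-0.015],"rot":[0,0,0]},{"gripper":1,"xyz":[0,0,-0.02],"rot":[0,0,0]},{"gripper":1,"xyz":[0,0,-0.025],"rot":[0,0,0]},{"gripper":1,"xyz":[0,0,-0.025],"rot":[0,0,0]}]'
python3 - <<'E'
from h import *
s=state();im=capture('scene');cv2.imwrite('pics/scene20.png',cv2.resize(im[130:330,300:520],None,fx=3,fy=3));im=capture('wrist');cv2.imwrite('pics/wrist20.png',im)
print(s['position'],s['tool_rot'],s['clock'],s['gripper_width'],s['force'],s['torque'])
E
```

```text
clock: 25.45
position: [0.5922, 0.2005, 0.1169]
tool_rot: [3.139, -0.001, 1.344]
force: [0.6, -0.1, -1.9]
gripper_width: 0.0397
[0.59217342 0.20051789 0.11689984] [ 3.13931111e+00 -1.33160216e-03  1.34379519e+00] 25.45 0.03969127416207229 [ 0.61194736 -0.11945915 -1.91903418] [-0.04600404  0.06840684  0.04440332]
```

View pics/scene20.png

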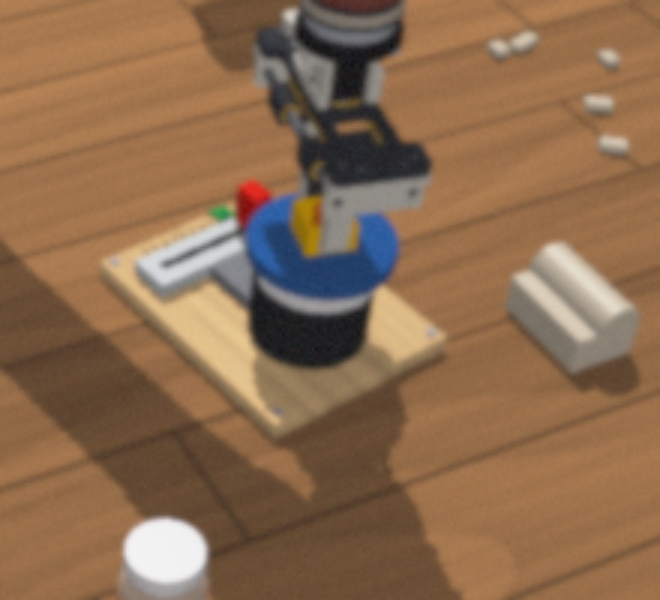

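View pics/wrist20.png

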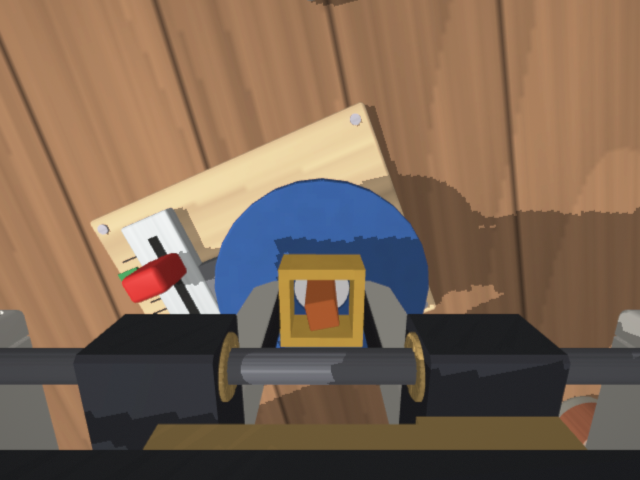

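Only the outer lid is rising, and the white inner lid has stayed on the pot. I'll continue up.

```bash
python3 -m crank '[{"gripper":1,"xyz":[0,0,-0.004],"rot":[0,0,0]},{"gripper":1,"xyz":[0,0,-0.01],"rot":[0,0,0]},{"gripper":1,"xyz":[0,0,-0.018],"rot":[0,0,0]},{"gripper":1,"xyz":[0,0,-0.027],"rot":[0,0,0]},{"gripper":1,"xyz":[0,0,-0.036],"rot":[0,0,0]},{"gripper":1,"xyz":[0,0,-0.045],"rot":[0,0,0]},{"gripper":1,"xyz":[0,0,-0.054],"rot":[0,0,0]},{"gripper":1,"xyz":[0,0,-0.063],"rot":[0,0,0]},{"gripper":1,"xyz":[0,0,-0.071],"rot":[0,0,0]},{"gripper":1,"xyz":[0,0,-0.077],"rot":[0,0,0]},{"gripper":1,"xyz":[0,0,-0.08],"rot":[0,0,0]},{"gripper":1,"xyz":[0,0,-0.08],"rot":[0,0,0]}]'
python3 -m crank '[{"gripper":1,"xyz":[0,0,0],"rot":[0,0,0]},{"gripper":1,"xyz":[0,0,0],"rot":[0,0,0]},{"gripper":1,"xyz":[0,0,0],"rot":[0,0,0]},{"gripper":1,"xyz":[0,0,0],"rot":[0,0,0]},{"gripper":1,"xyz":[0,0,0],"rot":[0,0,0]},{"gripper":1,"xyz":[0,0,0],"rot":[0,0,0]},{"gripper":1,"xyz":[0,0,0],"rot":[0,0,0]},{"gripper":1,"xyz":[0,0,0],"rot":[0,0,0]}]'
python3 - <<'E'
from h import *
s=state();im=capture('scene');cv2.imwrite('pics/scene21.png',cv2.resize(im[100:330,280:540],None,fx=2.6,fy=2.6));im=capture('wrist');cv2.imwrite('pics/wrist21.png',im)
im=capture('top');cv2.imwrite('pics/top21.png',im)
print(s['position'],s['tool_rot'],s['clock'],s['gripper_width'],s['force'],s['joint_velocities'])
E
```

```text
clock: 26.55
position: [0.5917, 0.2005, 0.1962]
tool_rot: [3.14, -0.001, 1.344]
force: [0.8, 0.3, -0.9]
gripper_width: 0.0398
clock: 27.22
position: [0.5913, 0.2004, 0.1953]
tool_rot: [-3.141, 0.0, 1.344]
force: [1.0, 1.3, -1.3]
gripper_width: 0.0397
[0.59125292 0.20036019 0.1952671 ] [-3.14145590e+00  1.35400707e-04  1.34382017e+00] 27.2167 0.03972615422581982 [ 0.95187682  1.29495116 -1.25272939] [ 0.00043153 -0.0026241   0.00069974 -0.00171051 -0.00042449  0.00040284
 -0.00193966]
```

View pics/scene21.png

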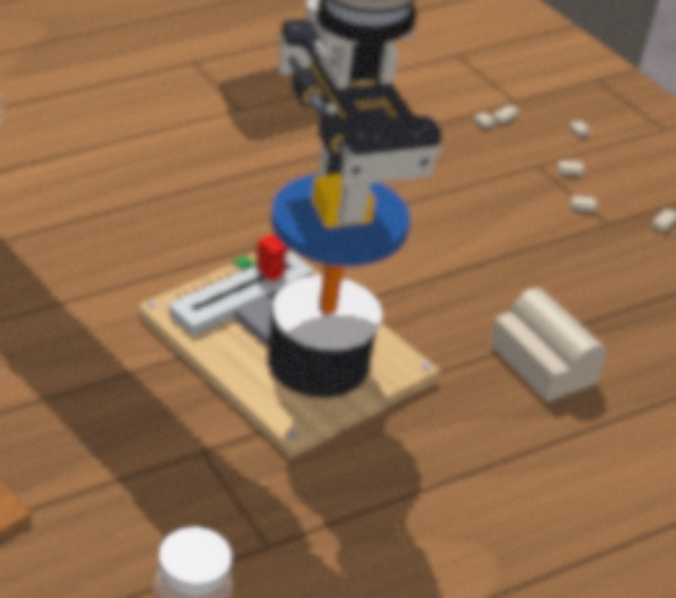

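View pics/wrist21.png

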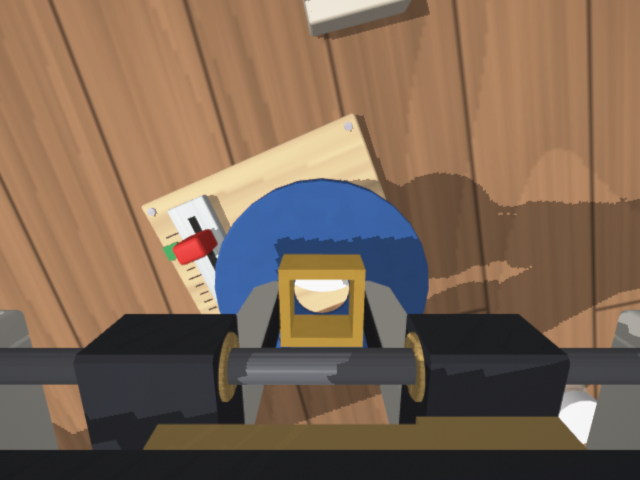

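View pics/top21.png

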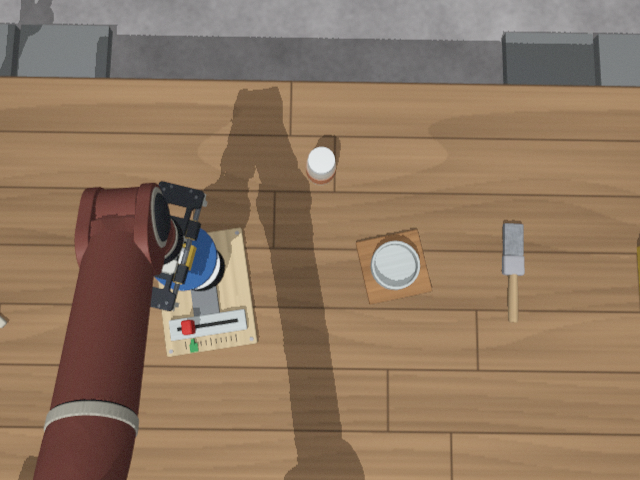

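```bash
python3 - <<'E'
from h import *
t=cam('top');im=cv2.imread('pics/top21.png')[305:360,160:260]
h=cv2.cvtColor(im,cv2.COLOR_BGR2HSV)
g=((h[...,0]>45)&(h[...,0]<85)&(h[...,1]>90));r=(((h[...,0]<8)|(h[...,0]>172))&(h[...,1]>140))
yy=np.array([-.1633,.9866])
for m in (g,r): v,u=np.where(m); print(u.mean()+160,v.mean()+305,len(u),u.min()+160,u.max()+160)
v,u=np.where(g);G=atz(t,u.mean()+160,v.mean()+305,.02)
v,u=np.where(r);Q=[atz(t,u.mean()+160,v.mean()+305,z) for z in (.07,.05)]
print([(q-G)[:2]@yy for q in Q])
# view B (wrist7)
c=cam('wrist',S(np.load('s7.npy')))
cr=lambda x,y:(165+x/3.3,60+y/3.3)
V=atz(c,*cr(132,190),.07);M=atz(c,*cr(62,201),.018);print((V-M)[:2]@yy)
cv2.imwrite('pics/t21c.png',cv2.resize(im,None,fx=8,fy=8,interpolation=cv2.INTER_CUBIC))
E
```

```text
193.2077922077922 345.961038961039 77 190 197
187.5885714285714 326.9485714285714 175 181 194
[np.float64(-0.0034326715729475718), np.float64(0.0004999782009217417)]
-0.0012984197650181553
```

View pics/t21c.png

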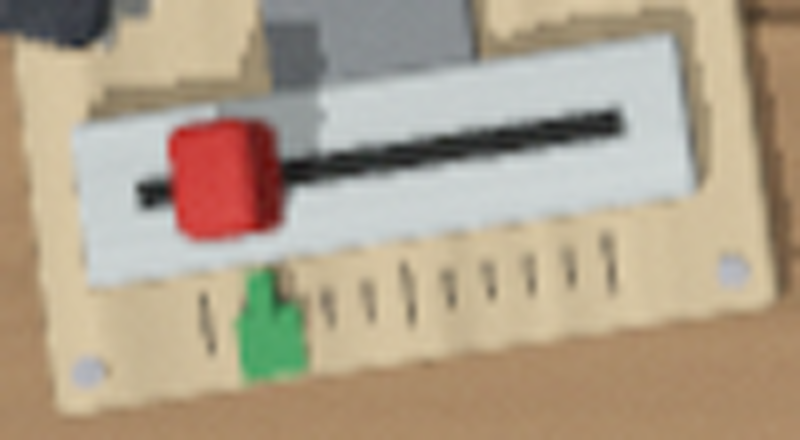

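```bash
python3 - <<'E'
from station import *
print(job_done()); s=state(); print(s['clock'],s['position'],s['gripper_width'],s['force'])
E
```

```text
the job is handed in; nothing more can be done
None
the job is handed in; nothing more can be done
```

I carried out all three steps and handed the job in at about 27 s of the 69 s allowed; `job_done` gave no verdict.

- **Vent:** I gripped the red grip and slid it 70 mm. It had overshot the pointer by about 1 mm, so I moved it back that much and let go. Later checks disagreed. One wrist view put it about 1.3 mm off and the last top view about 2.5 to 3.5 mm off, all inside the 5 mm limit. I trust the top view less, because one pixel there is about 2.4 mm.
- **Lids:** I carried both nested lids by the stem and lowered them onto the pot. The lids reached the height expected for full seating (tool at 0.1126 m), and the upward force rose to about 4.6 N while I still held the stem.
- **Outer lid:** I regripped by the yellow collar and lifted 105 mm, so the plate is about 45 mm above the stem's top. At the end it was held still and level: opening 39.7 mm, tool tilt under 0.001 rad. The scene picture shows the white inner lid flat on the pot, and nothing is touching the blue lid.
- **Bystanders:** In the last top view the jar and brush appear where they started. The arm hid the stone in that view; the last scene picture shows it standing undisturbed.

The wrist camera's calibration changed by up to 2 mm between readings. I therefore measured the pot from two directions and centred the collar grip on how the fingers looked in the image.

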